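# Hang the lift-off shield door on the cell test bay and shut it

### The arm

A 6-joint arm with a two-finger parallel gripper is mounted at the origin on the work surface. World frame = base frame: x ahead of the robot, y to its left, z up, the work surface at z = 0. Lengths are in mm, angles in rad, forces in N, time in s.
With the tool pointing down it reaches from about 400 to 925 mm from the base axis. Payload 12.5 kg.
Tool frame: the origin (TCP) lies midway between the tips of the shut fingers; the grasp point (between the pads) lies 19 mm behind it; x points along the fingers, y is the direction in which the jaws open and shut, and the axes are right-handed (so a half turn about x gives the same grasp; the last joint's range is limited). The gripper opens to 95 mm and grips with 3 to 60 N. Pads are 20 mm wide; open, the fingers measure 119 mm over their backs; the gripper's body (75 mm by 180 mm) begins 59 mm behind the grasp point.
Start: joints at [1.009, 0.491, 1.559, -0, 1.092, -0.106], TCP at [275.1, 561.219, 214.661] pointing down, gripper open.
Joint ranges: [-3.1, 3.1], [-0.84, 2.19], [0.05, 2.79], [-1.13, 4.28], [0.06, 2.93], [-2.69, 2.69]. Speed limits (rad/s): [2.22, 2.22, 2.79, 3.14, 3.14, 3.14].

### API

Orientations are given as [roll, pitch, yaw] about the fixed x, y, z axes, in that order (R = Rz(yaw) Ry(pitch) Rx(roll)).
In Python, from cell import sensors, read_camera, get_calibration, order gives the robot as it stands. The module is installed in compiled form; this text tells all that it offers.
- The arm moves only by the tool servo_tool, never from a script. Its argument "steps" is text: rows parted by semicolons, each of 7 numbers parted by spaces: the shift along the tool's x, y, z in mm, then the turn, a rotation vector about the tool's x, y, z in rad, then the finger opening in mm, from 0 to 95.1. A call has exactly 8 rows; each row shifts and turns the pose as measured when the row begins, along the tool's axes as they then stand; what a row does not reach is not made up. A row lasts 1/10 s, in which the tool goes at most 50 mm and 8.59 degrees, less where a joint would pass 70% of its speed; a pose out of reach is approached as far as the arm can. A call is refused whole if a number of a shift passes 50 or a number of a turn 0.15, either way. A call with a gripper value outside its range is refused whole. The fingers move at their own pace and stop on an object; the grip force is fixed at half the most. Time passes only in rows, so rows that do not move let the fingers close, or fill a call up. It gives the time, the measured TCP pose, the force and the opening at its end, in the units of the state.
- sensors.state(): the state, without advancing time (a new reading comes with each control period).
- read_camera(name): name is "side" or "top"; returns (picture, depth): 480x640x3 uint8, blue, green, red; 480x640 float32, mm along the optical axis (not along the pixel's ray), 0 where there is no reading.
- get_calibration(name): a dict with "mtx" (3x3 intrinsics, pixels), "R" (3x3) and "t" (3): a world point X has camera coordinates R X + t. Camera axes: x right, y down, z forward; pixel columns grow to the right and rows downward; lengths in mm; the calibration is good to about 2 mm. A picture is of the moment at which its call begins. get_calibration takes no time and is no camera call.
- order.job_done(): hands the job in, once; it reports no verdict.
The state is a dict: "t": time; "joints": joint angles; "qvel": joint speeds; "tau": joint torques, N m; "eef_pos": TCP position; "tcp_rot": TCP orientation; "ft_force": force on the tool from outside, world axes, zero at the start; "moment": the same for the moment, N m; "opening": opening from 0.0 (shut) to 1.0 (fully open).
Only numpy, scipy, OpenCV 4.12 (cv2) and the standard library are available. Lean on these libraries where they do the work, as an engineer would, in place of code of your own. Each camera call takes 0.05 s, during which the arm holds its last target.

### The job

Take the orange-framed shield door from its leaning stand, hang it on the battery test bay by lowering both hinge sockets together, fully home, onto the two upright pintles while the door is ajar, and then swing it shut against the frame. Lower it gently, leave everything else on the bench where it stands, and let go of the door at the end.

Things in the scene. Friction and masses are not known exactly. Their poses are not given: they have to be found in the camera images.
- door: Loose shield door, 0.26 kg +-25 %: orange frame, clear pane; y -75..75 mm, z 0..130 (up), x -6..6 (+x: outer face). Origin: middle of bottom edge. Two steel socket rings on the +y edge (24 mm outside, 12.4 mm through hole, 18 mm tall), axis at y +91. At first it leans on the easel, top tilted 25 deg from vertical to the easel's -x: a gripper taking it squarely is tilted likewise.
- grip (a point): Where to hold the door across its 12 mm thickness: middle of the black rubber patch (44 mm long) on the 24 mm tall top rail, 15 mm below the top edge (door 0, 0, 115). Held firmly here the door hangs nearly level (centre of mass about 9 mm to +y). Axes as the door's.
- socket_low (a point): Centre of the lower socket's hole at its underside (door 0, +91, 18 mm). Axes as the door's.
- socket_high (a point): Centre of the upper socket's hole at its underside (door 0, +91, 100 mm). Axes as the door's.
- free_edge (a point): Middle of the door's free edge (door 0, -75, 65 mm).
- easel: Fixed plywood stand, black base 190 x 130 mm. Origin: centre of its underside. The door's bottom edge stands near its (70, 0, 45) mm on a ledge behind a 9 mm lip; the backrest, 100 mm wide, lies under the door's -x face and reaches 83 mm up it, so the top 47 mm is free on both faces. Draw the door off along its own z.
- bay: Fixed open-topped cell test bay 124 (x) x 174 (y) mm, 150 tall: clear back and side walls, open front to its +x, cells inside up to 40 mm high. Origin: centre of underside, on the bench. Hinge axis vertical at (78, 92) mm. Door home and shut: origin at bay (78, 1, 20), axes parallel to the bay's, top 150 mm up. It opens by turning + about z (free edge to bay +x); clutter leaves about 1.2 rad.
- pintle_low (a point): Seat of the lower pintle, on the hinge axis on top of its bracket disc (22 mm wide, 8 thick), 38 mm above the bench; the socket's underside rests here when home. The pin is 10 mm thick and stands 22 mm above this point, its top 9 mm tapering to 3 mm. Axes as the bay's.
- pintle_high (a point): Seat of the upper pintle, 120 mm above the bench, same axis, pin and bracket. The lower socket has to come in sideways between the lower pin's tip and this bracket: bring the door in 24 to 50 mm above home, then lower.
- latch (a point): Where free_edge lies when the door is home and shut against the aluminium jamb at the -y end of the bay's front. A red keeper on the jamb, 160 to 168 mm above the bench, reaches 19 mm out past the shut door's middle plane over its free top corner: the door cannot be lowered when shut, only ajar (over 0.25 rad open); it then swings in under the keeper.
- flux_jar: Bystander: amber jar, 56 mm across, 90 mm tall, in front of the bay on the hinge side. Origin: centre of underside. Leave alone.
- solder_spool: Bystander: pink solder spool lying flat, 68 mm across, 26 mm tall, in front of the bay. Origin: centre of underside. Leave alone.
- fan_heatsink: Bystander: heat sink with fan, 60 x 60 x 40 mm, in front of the easel. Origin: centre of underside. Leave alone.
- cell_holder: Bystander: black holder with two green cells, 80 x 46 x 22 mm, beside the easel. Origin: centre of underside. Leave alone.
- charger_board: Bystander: green circuit board, 90 x 70 x 20 mm, at the far side. Origin: centre of underside. Leave alone.
Not all that is in view belongs to the job. Leave any blue or yellow look-alike of the door alone.

How it is judged:
By the outcome, as a careful person would: the job done as asked, in the order asked, and still so for the second after the job is handed in, with the robot touching nothing.
It also fails if it takes over 53 s, if anything falls off the work surface, if the arm or the gripper's body presses on something with over 40 N, if the wrist force passes 120 N, or if a joint passes its speed limit or range.

## Working session

There is one attempt and no reset: what is moved stays moved. The work goes in short steps, Python scripts to look and compute and a tool call to move; the robot and the scene stay as the last step left them, time stands still between calls to the robot, and variables do not carry over. Pictures are saved under pics/ and viewed, and the job is handed in when it is done.

Besides the shell and the picture viewer there is one more tool, called after ">>>" by a JSON object that holds its "fn" and its "kwargs", one argument or row to a line. servo_tool: Moves the arm, as the interface text tells. Its arguments: {"type":"object","properties":{"steps":{"type":"string"}},"required":["steps"]}

```bash
mkdir -p pics; ls; python3 - <<'E'
from cell import sensors, read_camera, get_calibration
import cv2,numpy as np
print(sensors.state())
for n in ("side","top"):
    p,d=read_camera(n); cv2.imwrite(f"pics/{n}0.png",p); np.savez(f"{n}0.npz",p=p,d=d)
    c=get_calibration(n); print(n,c["mtx"].tolist(),c["R"].tolist(),c["t"], -c["R"].T@c["t"])
E
```

```text
pics
{'t': 0.0, 'joints': array([ 1.00936138e+00,  4.91536197e-01,  1.55949393e+00, -2.15241944e-05,
        1.09172264e+00, -1.05622381e-01]), 'qvel': array([-1.14055321e-04, -6.41789137e-04, -8.11541644e-05, -1.04647482e-03,
        1.83570964e-04,  1.16751402e-03]), 'tau': array([-2.15318018e-03, -6.12651801e+01, -2.58168465e+01,  6.90784841e-02,
        4.83456301e-02, -1.70882927e-04]), 'eef_pos': array([274.97060545, 560.95873715, 214.06095692]), 'tcp_rot': array([-1.65996527,  1.56963606, -2.1157679 ]), 'ft_force': array([0.11584504, 0.34482241, 0.83235885]), 'moment': array([-0.00937025,  0.05788696,  0.00743469]), 'opening': 1.000863179013979}
side [[451.742428254559, 0.0, 321.59299059698617], [0.0, 451.742428254559, 237.51537223802785], [0.0, 0.0, 1.0]] [[0.8718203002721845, -0.489500490771175, -0.01785031002803698], [-0.3367243915633305, -0.5724575028932952, -0.747602228131697], [0.35573311366756843, 0.6577854337973379, -0.6639068269903731]] [-430.18793398  233.39783895  924.29903036] [ 124.83354706 -684.95729938  780.45819288]
top [[459.14836716100086, 0.0, 315.51248290644514], [0.0, 459.14836716100086, 237.06772355649213], [0.0, 0.0, 1.0]] [[0.028888717238633184, -0.9995753127649191, -0.0038257191768822792], [-0.986550263694562, -0.02789584739490147, -0.16106023377081718], [0.1608851118671215, 0.008427087814567876, -0.9869371636383286]] [ -18.4208814   497.13301772 1263.22069247] [ 287.74546294  -15.19038319 1326.7173342 ]
```

View pics/side0.png

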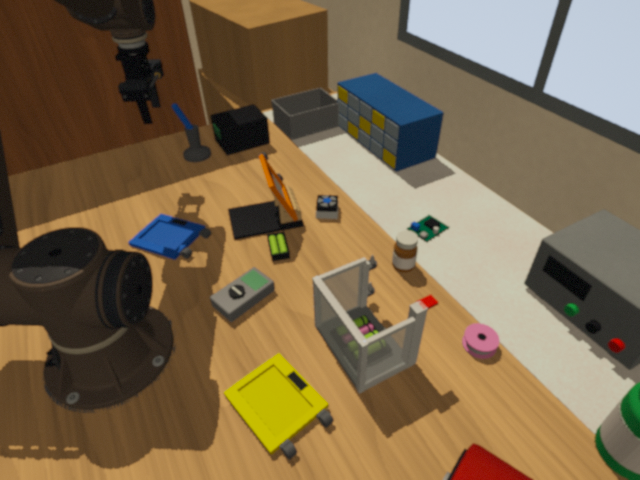

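View pics/top0.png

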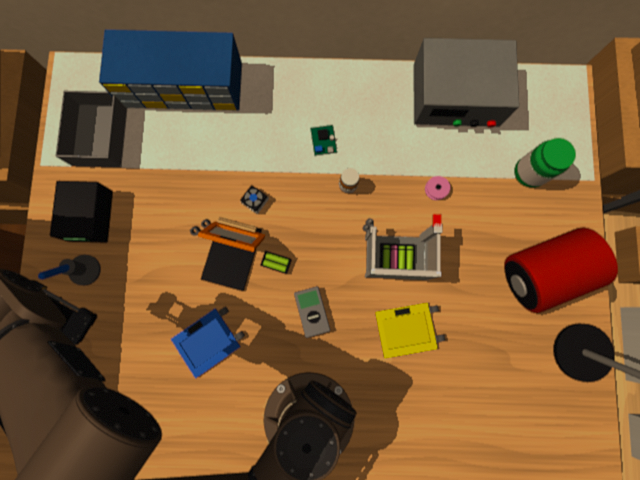

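Candidates for the door are the orange frame on the easel (top view 232,236; side view 280,190), the blue look-alike (205,343 top) and the yellow look-alike (407,330 top). The orange one matches the description, so I'll check it in a close crop.

```bash
python3 - <<'E'
import cv2,numpy as np
s=np.load("side0.npz")["p"];t=np.load("top0.npz")["p"]
a=cv2.resize(t[180:300,180:300],(400,400),interpolation=cv2.INTER_CUBIC)
b=cv2.resize(s[140:260,215:335],(400,400),interpolation=cv2.INTER_CUBIC)
cv2.imwrite("pics/crop_door.png",np.hstack([a,b]))
a=cv2.resize(t[200:300,345:465],(400,333),interpolation=cv2.INTER_CUBIC)
b=cv2.resize(s[250:390,300:440],(400,400),interpolation=cv2.INTER_CUBIC)
a=np.vstack([a,np.zeros((67,400,3),np.uint8)])
cv2.imwrite("pics/crop_bay.png",np.hstack([a,b]))
E
```

```text
(no output)
```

View pics/crop_door.png

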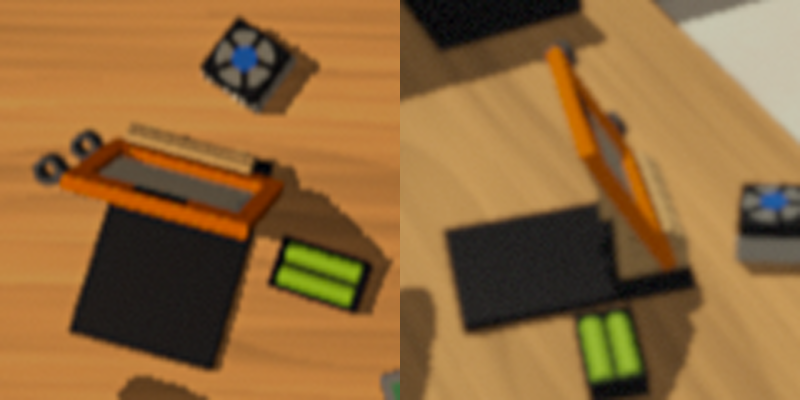

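View pics/crop_bay.png

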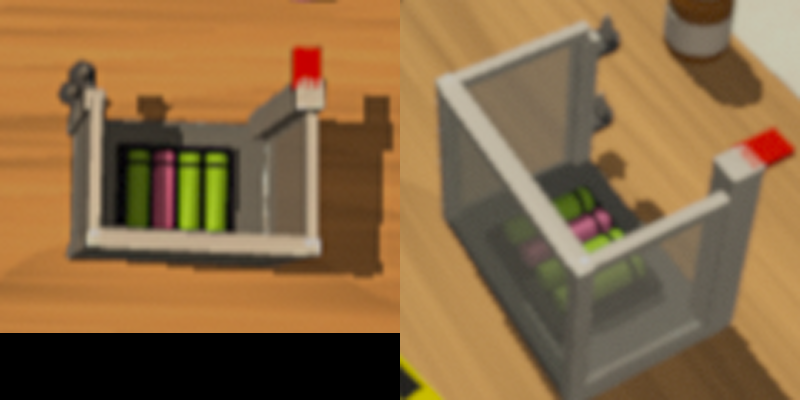

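The orange door leans on the black easel. Its socket rings are at about (193,230) and (206,223) in the top view. The bay's hinge is at (368,225) and its red keeper at (437,220). Next I'll measure the door.

```bash
cat > h.py <<'E'
import cv2,numpy as np
from cell import sensors, read_camera, get_calibration
from scipy.spatial.transform import Rotation as Ro
C={n:get_calibration(n) for n in("side","top")}
def bp(n,u,v,d):
    c=C[n];K=c["mtx"];u=np.asarray(u,float);v=np.asarray(v,float)
    pc=np.stack([(u-K[0,2])/K[0,0]*d,(v-K[1,2])/K[1,1]*d,d+0*u],-1)
    return (pc-c["t"])@c["R"]
def proj(n,X):
    c=C[n];p=np.atleast_2d(X)@c["R"].T+c["t"];q=p@c["mtx"].T;return q[:,:2]/q[:,2:]
def plane(n,u,v,z):
    c=C[n];o=-c["R"].T@c["t"];r=np.linalg.inv(c["mtx"])@np.array([u,v,1.]);r=c["R"].T@r
    return o+r*(z-o[2])/r[2]
def tri(uv):
    A=[];b=[]
    for n,(u,v) in uv.items():
        c=C[n];P=c["mtx"]@np.c_[c["R"],c["t"]]
        for k,w in((0,u),(1,v)):
            r=w*P[2]-P[k];A.append(r[:3]/np.linalg.norm(r[:3]));b.append(-r[3]/np.linalg.norm(r[:3]))
    X,res,_,_=np.linalg.lstsq(np.array(A),np.array(b),rcond=None);return X,res
def hsv(p,lo,hi): return cv2.inRange(cv2.cvtColor(p,cv2.COLOR_BGR2HSV),lo,hi)
def rotz(a): return Ro.from_euler('z',a).as_matrix()
def grab(tag):
    o={}
    for n in C:
        p,d=read_camera(n);cv2.imwrite(f"pics/{n}{tag}.png",p);np.savez(f"{n}{tag}.npz",p=p,d=d);o[n]=(p,d)
    return o
E
python3 - <<'E'
from h import *
np.set_printoptions(precision=2,suppress=True)
for n in C:
    z=np.load(n+"0.npz");p,d=z["p"],z["d"]
    m=hsv(p,(6,200,120),(13,255,255))
    box=np.zeros_like(m)
    if n=="top": box[210:260,185:270]=1
    else: box[150:235,255:305]=1
    m=m*box
    v,u=np.nonzero((m>0)&(d>0))
    X=bp(n,u,v,d[v,u])
    # bench check
    vv,uu=(np.mgrid[100:101,300:301])
    c=np.median(X,0);r=X-c
    for _ in range(5):
        U,S,V=np.linalg.svd(r-r.mean(0),full_matrices=False);nn=V[2];e=(r-r.mean(0))@nn
        r=r[abs(e)<max(4,2*e.std())] if len(r)>50 else r
    print(n,len(X),len(r),"normal",nn*np.sign(nn[0]),"tilt",np.degrees(np.arcsin(nn*np.sign(nn[0]))[2]),"cen",r.mean(0)+c,"rms",e.std())
    print(" zrange",X[:,2].min(),X[:,2].max(),"minrect",cv2.minAreaRect(np.c_[u,v].astype(np.float32)))
    cn,_=cv2.findContours((m>0).astype(np.uint8),cv2.RETR_EXTERNAL,cv2.CHAIN_APPROX_NONE)
    k=max(cn,key=cv2.contourArea);a=cv2.approxPolyDP(k,3,True)[:,0];print(a.tolist())
    for q in a: print(q,bp(n,q[0],q[1],d[q[1],q[0]]))
    # bench patches
    for q in ([(150,290),(330,230),(480,230)] if n=="top" else [(200,200),(260,330)]):
        print("bench",q,bp(n,q[0],q[1],d[q[1],q[0]]))
E
```

```text
side 46 46 normal [ 0.9  -0.23  0.38] tilt 22.218777489922424 cen [478.13 180.24 105.07] rms 2.9194158480129255
 zrange 49.084126759474195 157.53619403885475 minrect ((279.45269775390625, 194.4662322998047), (56.196571350097656, 10.31721305847168), 69.22774505615234)
[[290, 211], [292, 214]]
[290 211] [483.2  141.8   75.44]
[292 214] [ 124.83 -684.96  780.46]
bench (200, 200) [319.84 410.33  -0.72]
bench (260, 330) [ 285.49 -103.92    1.19]
top 281 221 normal [ 0.87 -0.21  0.44] tilt 25.88349320899123 cen [483.17 219.66 119.67] rms 1.741078846162538
 zrange 51.03602990546463 173.04429164924505 minrect ((228.82806396484375, 235.118896484375), (57.22226333618164, 18.949186325073242), 15.52410888671875)
[[223, 228], [244, 231], [224, 224]]
[223 228] [510.58 253.38  71.83]
[244 231] [504.82 195.55  65.67]
[224 224] [524.7  254.41  57.17]
bench (150, 290) [336.2  466.96   2.25]
bench (330, 230) [525.99 -45.72   1.34]
bench (480, 230) [ 537.83 -483.69    4.23]
```

```bash
python3 - <<'E'
from h import *
np.set_printoptions(precision=2,suppress=True)
P=[];out={}
for n in C:
    z=np.load(n+"0.npz");p,d=z["p"],z["d"]
    m=hsv(p,(4,170,90),(16,255,255))
    box=np.zeros_like(m)
    if n=="top": box[210:262,185:272]=1
    else: box[150:240,250:305]=1
    m=m*box
    # crude print bounding
    v,u=np.nonzero((m>0)&(d>0)); X=bp(n,u,v,d[v,u])
    g=(X[:,2]>40); print(n,len(X),g.sum())
    X=X[g];u=u[g];v=v[g]
    out[n]=(u,v,X)
    q=cv2.resize(cv2.merge([m]*3)*255,None,fx=1,fy=1)
    cv2.imwrite(f"pics/mask_{n}.png",cv2.resize(np.hstack([m[140:265,180:340]*1,]),None,fx=4,fy=4,interpolation=cv2.INTER_NEAREST))
def fit(X):
    k=np.ones(len(X),bool)
    for _ in range(8):
        c=X[k].mean(0);V=np.linalg.svd(X[k]-c,full_matrices=False)[2];nn=V[2]*np.sign(V[2][0]);e=(X-c)@nn;k=abs(e)<3.5
    return c,nn,k
for n in C:
    u,v,X=out[n];c,nn,k=fit(X);print(n,"yaw",np.degrees(np.arctan2(nn[1],nn[0])),"tilt",np.degrees(np.arcsin(nn[2])),k.sum(),"d at point",(c-np.array([483,219,120]))@nn)
    yaw=np.arctan2(nn[1],nn[0]);
    ey=np.array([-np.sin(yaw),np.cos(yaw),0]);ez=np.cross(nn,ey)
    I=np.c_[(X[k]-c)@ey,(X[k]-c)@ez].astype(np.float32);r=cv2.minAreaRect(I)
    print(r,"inplane ctr",c+r[0][0]*ey+r[0][1]*ez)
    b=cv2.boxPoints(r);print((c+np.outer(b[:,0],ey)+np.outer(b[:,1],ez)))
E
```

```text
side 621 611
top 2283 739
side yaw -14.146292252797037 tilt 25.42961601366921 397 d at point 0.7561373925141878
((19.602584838867188, -10.432563781738281), (164.58363342285156, 135.45431518554688), 0.18308094143867493) inplane ctr [491.42 219.58 104.9 ]
[[443.16 146.65 165.82]
 [499.67 132.86  43.49]
 [539.67 292.5   43.97]
 [483.16 306.3  166.3 ]]
top yaw -13.738823271305025 tilt 25.49914525747734 507 d at point 0.43665651639696496
((2.1995773315429688, -4.9193267822265625), (153.4854278564453, 137.22671508789062), 0.6876432299613953) inplane ctr [488.17 220.07 111.03]
[[441.44 151.65 172.12]
 [499.21 139.22  48.27]
 [534.89 288.49  49.93]
 [477.12 300.92 173.78]]
```

View pics/mask_top.png

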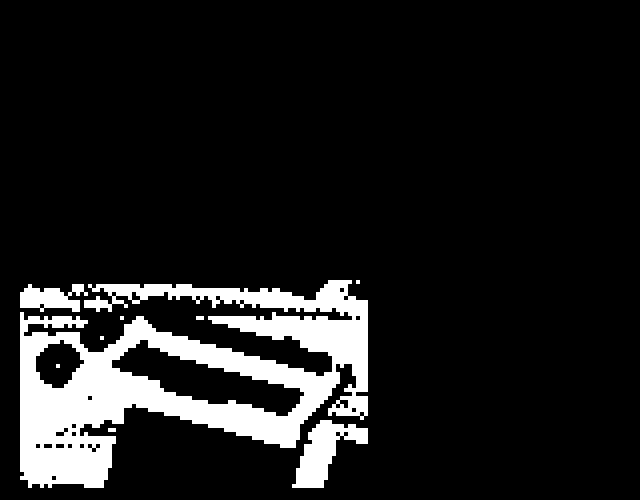

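```bash
cat >> h.py <<'E'
def doorR(yaw,tilt):  # door axes in world; tilt = top to -x
    return rotz(yaw)@Ro.from_euler('y',-tilt).as_matrix()
def drawdoor(img,n,o,R):
    def w(p): return o+np.atleast_2d(p)@R.T
    for x,c in((6,(255,255,0)),(-6,(255,0,255))):
        q=proj(n,w([[x,-75,0],[x,75,0],[x,75,130],[x,-75,130]]))
        cv2.polylines(img,[np.round(q*16).astype(np.int32)],True,c,1,cv2.LINE_AA,4)
    a=np.linspace(0,2*np.pi,24)
    for z in(18,36,100,118):
        q=proj(n,w(np.c_[6.2*np.cos(a),91+6.2*np.sin(a),0*a+z]))
        cv2.polylines(img,[np.round(q*16).astype(np.int32)],True,(0,255,0),1,cv2.LINE_AA,4)
def crop(img,u0,v0,w,h,W=400,H=400): return cv2.resize(img[v0:v0+h,u0:u0+w],(W,H),interpolation=cv2.INTER_CUBIC)
E
python3 - <<'E'
from h import *
yaw=np.radians(-13.9);R=doorR(yaw,np.radians(25))
ctr=np.array([490.3,220,106.5]);o=ctr-R@[6,0,65];print("origin",o,"grip",o+R@[0,0,115],R)
ims=[]
for n,b in(("top",(180,180,110,110)),("side",(235,140,90,110))):
    im=np.load(n+"0.npz")["p"];im=cv2.resize(im,None,fx=4,fy=4,interpolation=cv2.INTER_CUBIC)
    K=C[n]["mtx"].copy();C[n]["mtx"][:2]*=4;C[n]["mtx"][:2,2]+=1.5
    drawdoor(im,n,o,R);ims.append(im[b[1]*4:(b[1]+b[3])*4,b[0]*4:(b[0]+b[2])*4])
cv2.imwrite("pics/ov0.png",np.hstack(ims))
E
```

```text
origin [511.68715585 214.70721402  45.05428427] grip [464.50926696 226.38256116 149.27967978] [[ 0.87976791  0.24022804 -0.41024251]
 [-0.21772055  0.97071648  0.10152476]
 [ 0.42261826  0.          0.90630779]]
```

View pics/ov0.png

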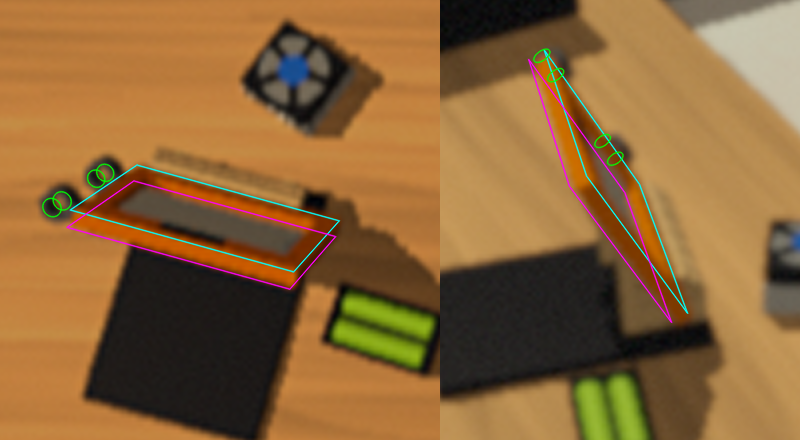

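The overlay is about 1 px (2.5 mm) too far to +y, and the ring centres and the black patch agree on that. So grip is near (464.5, 224, 149). Now the bay.

```bash
python3 - <<'E'
from h import *
t=np.load("top0.npz")["p"];s=np.load("side0.npz")["p"]
a=crop(t,355,205,100,80,800,640)[:600];cv2.imwrite("pics/bayT.png",a)
a=crop(t,355,208,30,30,400,400);b=crop(s,355,248,60,60,400,400);cv2.imwrite("pics/pins.png",np.hstack([a,b]))
d=np.load("top0.npz")["d"]
print(np.round(d[210:236,360:380:1][::2]).astype(int))
E
```

```text
[[1352 1358 1356 1354 1350 1355 1362 1358 1358 1354 1360 1357 1360 1358
  1360 1357 1354 1356 1356 1354]
 [1356 1354 1357 1357 1359 1353 1356 1358 1359 1357 1356 1351 1356 1351
  1352 1349 1356 1355 1352 1359]
 [1356 1357 1354 1356 1351 1355 1357 1350 1357 1354 1351 1349 1352 1355
  1357 1356 1359 1350 1351 1356]
 [1353 1357 1357 1350 1350 1355 1355 1353 1354 1356 1354 1357 1351 1354
  1358 1355 1354 1353 1354 1354]
 [1351 1357 1351 1355 1352 1352 1352 1352 1355 1353 1353 1353 1350 1354
  1350 1352 1355 1349 1354 1357]
 [1355 1347 1350 1352 1352 1350 1231 1235 1231 1214 1216 1212 1230 1351
  1351 1350 1353 1351 1352 1346]
 [1349 1347 1352 1352 1347 1348 1229 1225 1222 1214 1215 1213 1229 1234
  1354 1351 1356 1346 1352 1351]
 [1349 1349 1352 1346 1354 1350 1226 1229 1230 1228 1227 1226 1230 1229
  1351 1352 1349 1353 1352 1351]
 [1350 1346 1349 1315 1309 1312 1290 1236 1229 1226 1227 1228 1225 1225
  1351 1351 1351 1350 1346 1347]
 [1348 1352 1354 1308 1307 1299 1295 1290 1312 1225 1201 1202 1208 1211
  1203 1207 1206 1348 1351 1347]
 [1350 1345 1347 1312 1306 1306 1307 1308 1312 1224 1209 1208 1191 1194
  1195 1198 1205 1346 1348 1344]
 [1347 1345 1347 1347 1347 1339 1309 1285 1257 1226 1205 1207 1192 1197
  1194 1191 1204 1342 1345 1346]
 [1345 1346 1348 1342 1344 1342 1304 1280 1248 1228 1227 1227 1194 1193
  1191 1191 1342 1342 1348 1344]]
```

View pics/bayT.png

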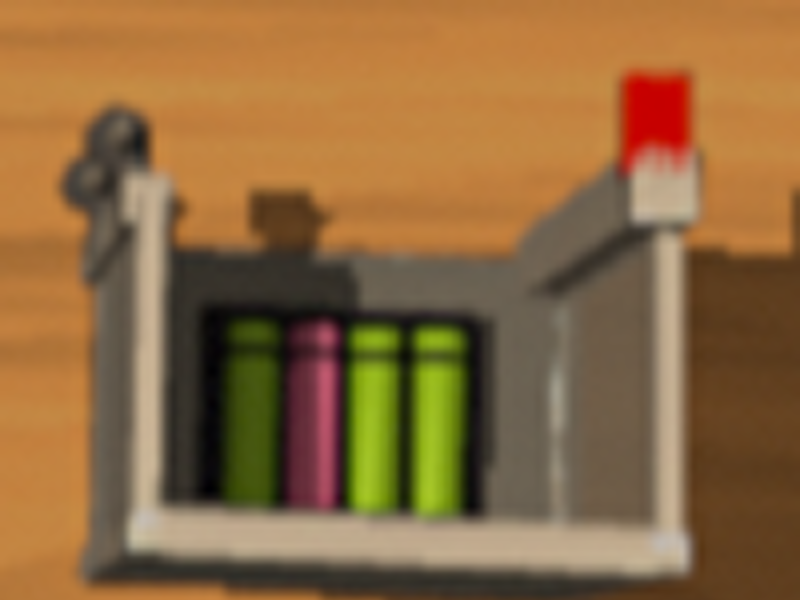

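View pics/pins.png

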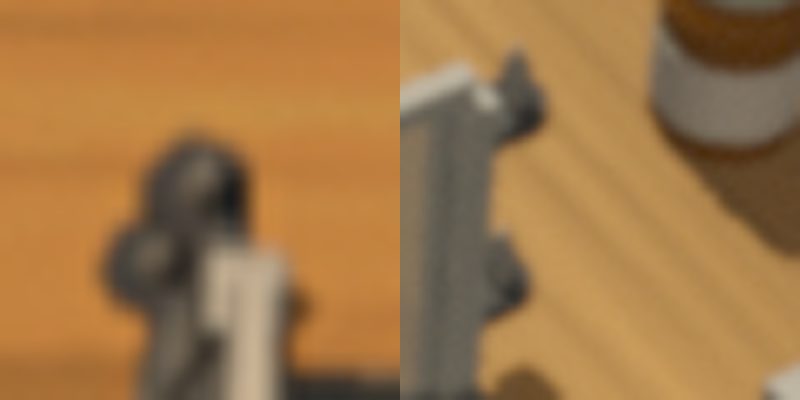

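```bash
python3 - <<'E'
from h import *
np.set_printoptions(precision=2,suppress=True)
print("tri tip hi",tri({"top":(369.9,221.4),"side":(372.3,255.4)}))
print("tip hi plane142 top",plane("top",369.9,221.4,142),"side",plane("side",372.3,255.4,142))
print("disc hi z120",plane("top",369.3,221.5,120))
print("disc lo z38",plane("top",366.3,226.9,38), "tip lo z60",plane("top",366.2,226.3,60))
T=lambda x,y:(355+x/8-.44,205+y/8-.44)
for nm,x,y,z in [("keepL",622,73,168),("keepR",690,73,168),("backL outer",130,552,150),("backR outer",690,572,150),("Lwall outer front",122,175,150),("Lwall back",132,510,150),("Rwall outer",686,230,150)]:
    print(nm,plane("top",*T(x,y),z))
# depth of disc, keeper
z=np.load("top0.npz");p,d=z["p"],z["d"]
m=hsv(p,(0,200,100),(4,255,255));m[:,:425]=0;m[:,450:]=0;m[:205]=0;m[235:]=0
v,u=np.nonzero(m);X=bp("top",u,v,d[v,u]);print("keeper",X.min(0),X.max(0),np.median(X,0))
# wall tops: points at z 140-160
v,u=np.mgrid[205:290,355:455];X=bp("top",u.ravel(),v.ravel(),d[v,u].ravel());k=(abs(X[:,2]-150)<6)
q=X[k,:2].astype(np.float32);r=cv2.minAreaRect(q);print("walls",r,cv2.boxPoints(r))
# lines: back wall
b=q[(q[:,0]<q[:,0].min()+12)];print("back line slope",np.degrees(np.polyfit(b[:,1],b[:,0],1)[0]))
E
```

```text
tri tip hi (array([ 529.55, -148.17,  137.52]), array([9.61]))
tip hi plane142 top [ 526.61 -146.73  142.  ] side [ 528.98 -152.37  142.  ]
disc hi z120 [ 530.73 -147.58  120.  ]
disc lo z38 [ 531.3  -148.18   38.  ] tip lo z60 [ 528.85 -145.61   60.  ]
keepL [ 546.14 -304.27  168.  ]
keepR [ 546.75 -326.14  168.  ]
backL outer [ 388.87 -149.51  150.  ]
backR outer [ 387.59 -328.52  150.  ]
Lwall outer front [ 511.62 -145.74  150.  ]
Lwall back [ 402.37 -150.03  150.  ]
Rwall outer [ 498.62 -328.89  150.  ]
keeper [ 516.65 -325.07  163.36] [ 543.37 -305.6   171.5 ] [ 532.86 -315.97  167.43]
walls ((452.55499267578125, -237.74383544921875), (134.64321899414062, 178.86639404296875), 1.405895471572876) [[ 383.06 -149.99]
 [ 387.45 -328.8 ]
 [ 522.05 -325.5 ]
 [ 517.66 -146.69]]
back line slope 0.27857095015271505
```

```bash
cat >> h.py <<'E'
def st():
    s=sensors.state();return s,s["eef_pos"],Ro.from_euler('xyz',s["tcp_rot"]).as_matrix()
def delta(pt,Rt):
    s,p,R=st();return R.T@(pt-p),Ro.from_matrix(R.T@Rt).as_rotvec(),p,R
def tool_from_door(Rd,sgn=1):
    x=-Rd[:,2];y=sgn*Rd[:,0];return np.c_[x,y,np.cross(x,y)]
E
python3 - <<'E'
from h import *
np.set_printoptions(precision=3,suppress=True)
Rd=doorR(np.radians(-13.9),np.radians(25))
g=np.array([464.5,224,149.3])
for s in(1,-1):
    Rt=tool_from_door(Rd,s)
    for name,dz in(("pre",100),("grasp",-19)):
        d,r,p,R=delta(g+Rd[:,2]*dz,Rt);print(s,name,g+Rd[:,2]*dz,d,r)
print(R)
t=np.load("top0.npz")["p"]
cv2.imwrite("pics/bayT2.png",crop(t,360,230,90,60,800,533))
E
```

```text
1 pre [423.476 234.152 239.931] [ -25.607 -228.143  277.198] [ 1.335 -0.295  0.368]
1 grasp [472.295 222.071 132.08 ] [  82.228 -217.394  326.363] [ 1.335 -0.295  0.368]
-1 pre [423.476 234.152 239.931] [ -25.607 -228.143  277.198] [-1.752 -0.389 -0.313]
-1 grasp [472.295 222.071 132.08 ] [  82.228 -217.394  326.363] [-1.752 -0.389 -0.313]
[[-0.001  0.44   0.898]
 [-0.001  0.898 -0.44 ]
 [-1.    -0.001 -0.   ]]
```

```bash
cat >> h.py <<'E'
def rows(pt,Rt,N,op,show=8,p=None,R=None):
    if p is None:_,p,R=st()
    rv=Ro.from_matrix(R.T@Rt).as_rotvec();dp=(np.asarray(pt)-p)/N;out=[]
    for i in range(min(N,show)):
        Ri=R@Ro.from_rotvec(rv*i/N).as_matrix()
        out.append(" ".join(f"{x:.1f}" for x in Ri.T@dp)+" "+" ".join(f"{x:.3f}" for x in rv/N)+f" {op}")
    print(";".join(out))
E
python3 - <<'E'
from h import *
Rd=doorR(np.radians(-13.9),np.radians(25));g=np.array([464.5,224,149.3])
rows(g+Rd[:,2]*70,tool_from_door(Rd),14,95)
E
```

```text
0.1 -16.1 20.7 0.095 -0.021 0.026 95;0.2 -14.1 22.1 0.095 -0.021 0.026 95;0.3 -11.9 23.4 0.095 -0.021 0.026 95;0.5 -9.6 24.4 0.095 -0.021 0.026 95;0.8 -7.3 25.2 0.095 -0.021 0.026 95;1.2 -4.9 25.7 0.095 -0.021 0.026 95;1.7 -2.5 26.0 0.095 -0.021 0.026 95;2.2 -0.0 26.1 0.095 -0.021 0.026 95
```

>>> {"fn": "servo_tool", "kwargs": {
  "steps": "0.1 -16 21 0.095 -0.021 0.026 60;0.2 -14 22 0.095 -0.021 0.026 60;0.3 -12 23 0.095 -0.021 0.026 60;0.5 -10 24 0.095 -0.021 0.026 60;0.8 -7 25 0.095 -0.021 0.026 60;1 -5 26 0.095 -0.021 0.026 60;1.5 -2.5 26 0.095 -0.021 0.026 60;2 0 26 0.095 -0.021 0.026 60"
}}

```text
t: 0.9
eef_pos: [365.8, 366.3, 211.1]
tcp_rot: [1.277, 1.305, 0.032]
ft_force: [0.8, 0.5, 0.2]
opening: 0.631
```

```bash
python3 - <<'E'
from h import *
Rd=doorR(np.radians(-13.9),np.radians(25));g=np.array([464.5,224,149.3])
print(st()[0]["joints"],st()[1]);rows(g+Rd[:,2]*55,tool_from_door(Rd),8,60)
print(delta(g+Rd[:,2]*55,tool_from_door(Rd))[:2])
E
```

```text
[ 0.74957096  0.28594531  1.9458087  -0.26389822  0.72471501  0.60582645] [365.83927713 366.32656392 211.0526422 ]
3.8 2.9 19.0 0.069 -0.015 0.019 60;4.1 4.1 18.7 0.069 -0.015 0.019 60;4.5 5.3 18.3 0.069 -0.015 0.019 60;4.9 6.4 17.9 0.069 -0.015 0.019 60;5.3 7.6 17.3 0.069 -0.015 0.019 60;5.7 8.6 16.7 0.069 -0.015 0.019 60;6.1 9.6 16.0 0.069 -0.015 0.019 60;6.6 10.6 15.2 0.069 -0.015 0.019 60
(array([ 30.33634649,  22.93984423, 152.2648818 ]), array([ 0.55085083, -0.11951724,  0.15500772]))
```

>>> {"fn": "servo_tool", "kwargs": {
  "steps": "4 3 19 0.069 -0.015 0.019 60;4 4 19 0.069 -0.015 0.019 60;4.5 5.5 18 0.069 -0.015 0.019 60;5 6.5 18 0.069 -0.015 0.019 60;5.5 7.5 17.5 0.069 -0.015 0.019 60;5.5 8.5 17 0.069 -0.015 0.019 60;6 9.5 16 0.069 -0.015 0.019 60;6.5 10.5 15 0.069 -0.015 0.019 60"
}}

```text
t: 1.7
eef_pos: [441.6, 221.0, 197.9]
tcp_rot: [1.579, 1.133, -0.262]
ft_force: [0.9, 0.3, -0.5]
opening: 0.631
```

```bash
python3 - <<'E'
from h import *
np.set_printoptions(precision=3,suppress=True)
o=grab("1")
Rd=doorR(np.radians(-13.9),np.radians(25));g=np.array([464.5,224,149.3])
print(st()[0]["joints"],st()[1]);print(delta(g+Rd[:,2]*(-19),tool_from_door(Rd))[:2])
cv2.imwrite("pics/c1.png",np.hstack([crop(o["top"][0],175,175,110,110),crop(o["side"][0],230,120,110,110)]))
for n in C: print(n,proj(n,st()[1]))
E
```

```text
[ 0.489  0.256  2.098 -0.599  0.539  1.239] [441.616 220.542 197.62 ]
(array([71.746, -1.331, -9.473]), array([-0.025,  0.009, -0.001]))
side [[256.978 159.44 ]]
top [[224.226 246.514]]
```

View pics/c1.png

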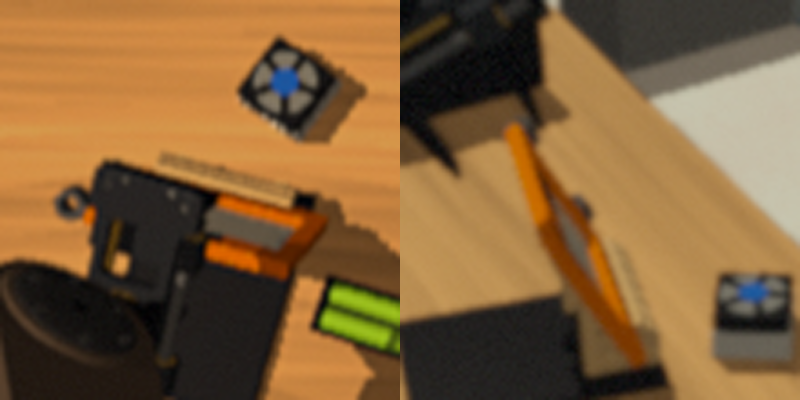

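>>> {"fn": "servo_tool", "kwargs": {
  "steps": "8 -0.3 -3 -0.009 0.003 0 60;10 -0.3 -3 -0.009 0.003 0 60;11 -0.3 -2 -0.008 0.003 0 60;11 -0.3 -1 0 0 0 60;11 0 -0.5 0 0 0 60;10 0 0 0 0 0 60;8 0 0 0 0 0 60;2 0 0 0 0 0 60"
}}

```text
t: 2.6
eef_pos: [473.2, 227.3, 124.7]
tcp_rot: [1.563, 1.139, -0.232]
ft_force: [0.7, -0.3, -0.2]
opening: 0.627
```

```bash
python3 - <<'E'
from h import *
np.set_printoptions(precision=3,suppress=True)
o=grab("2")
Rd=doorR(np.radians(-13.9),np.radians(25));g=np.array([464.5,224,149.3])
print(st()[0]["ft_force"],st()[1]);print(delta(g+Rd[:,2]*(-19),tool_from_door(Rd))[:2])
cv2.imwrite("pics/c2.png",np.hstack([crop(o["top"][0],175,175,110,110),crop(o["side"][0],230,120,110,110)]))
E
```

```text
[ 0.365 -0.095 -0.187] [473.074 227.255 125.389]
(array([-5.894,  3.159,  5.247]), array([ 0.017, -0.005,  0.004]))
```

View pics/c2.png

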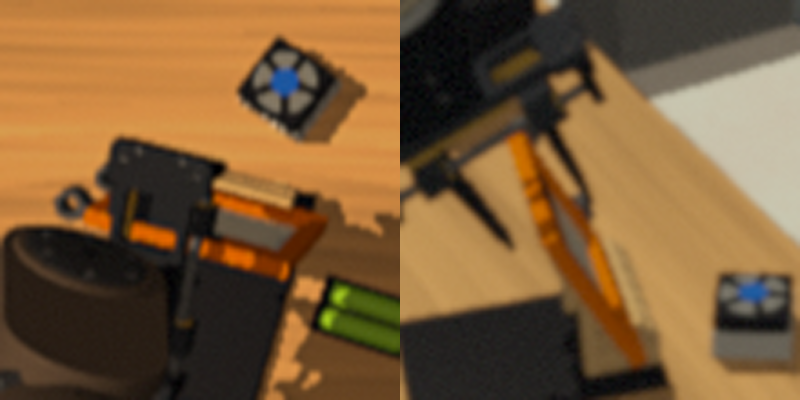

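>>> {"fn": "servo_tool", "kwargs": {
  "steps": "-3 1.5 2.5 0.008 0 0 60;-2 1 1.5 0.008 0 0 60;0 0 0 0 0 0 60;0 0 0 0 0 0 60;0 0 0 0 0 0 60;0 0 0 0 0 0 60;0 0 0 0 0 0 60;0 0 0 0 0 0 60"
}}

```text
t: 3.5
eef_pos: [472.3, 223.7, 132.9]
tcp_rot: [1.585, 1.137, -0.227]
ft_force: [-0.4, -0.2, 0.4]
opening: 0.632
```

```bash
python3 - <<'E'
from h import *
np.set_printoptions(precision=3,suppress=True)
Rd=doorR(np.radians(-13.9),np.radians(25));g=np.array([464.5,224,149.3])
print(st()[0]["ft_force"],st()[1]);print(delta(g+Rd[:,2]*(-19),tool_from_door(Rd))[:2])
E
```

```text
[-0.394 -0.2    0.423] [472.252 223.69  132.935]
(array([0.946, 0.031, 1.568]), array([ 0.   , -0.007,  0.002]))
```

>>> {"fn": "servo_tool", "kwargs": {
  "steps": "0 0 0 0 0 0 30;0 0 0 0 0 0 18;0 0 0 0 0 0 0;0 0 0 0 0 0 0;0 0 0 0 0 0 0;0 0 0 0 0 0 0;0 0 0 0 0 0 0;0 0 0 0 0 0 0"
}}

```text
t: 4.3
eef_pos: [473.7, 223.6, 133.6]
tcp_rot: [1.585, 1.134, -0.226]
ft_force: [1.1, 0.3, -2.6]
opening: 0.121
```

```bash
python3 - <<'E'
from h import *
np.set_printoptions(precision=3,suppress=True)
o=grab("3");s=st()[0]
print(s["ft_force"],s["moment"],s["opening"]*95.1,st()[1])
cv2.imwrite("pics/c3.png",np.hstack([crop(o["top"][0],175,175,110,110),crop(o["side"][0],230,120,110,110)]))
E
```

```text
[ 3.336 -1.898 -0.005] [-0.463 -0.363 -0.024] 11.522325199158983 [473.555 223.679 133.508]
```

View pics/c3.png

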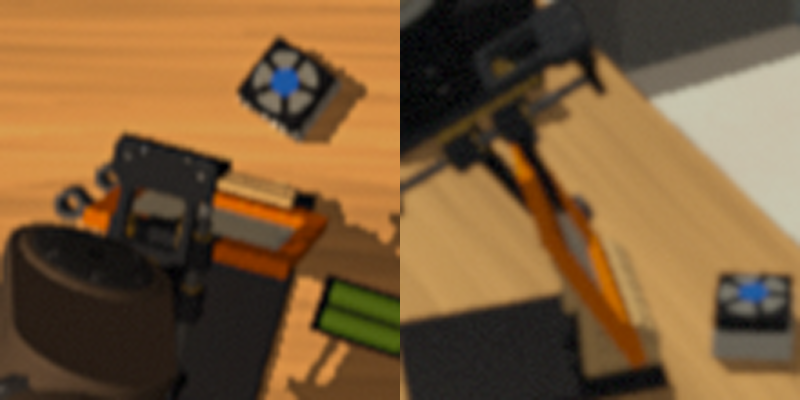

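>>> {"fn": "servo_tool", "kwargs": {
  "steps": "-3 0 0 0 0 0 0;-6 0 0 0 0 0 0;-10 0 0 0 0 0 0;-14 0 0 0 0 0 0;-16 0 0 0 0 0 0;-16 0 0 0 0 0 0;-12 0 0 0 0 0 0;-6 0 0 0 0 0 0"
}}

```text
t: 5.2
eef_pos: [437.1, 232.2, 212.3]
tcp_rot: [1.587, 1.137, -0.223]
ft_force: [-0.6, -0.0, -2.5]
opening: 0.126
```

```bash
python3 - <<'E'
from h import *
np.set_printoptions(precision=3,suppress=True)
o=grab("4");s=st()[0]
print(s["ft_force"],s["moment"],s["opening"]*95.1,st()[1],s["joints"])
cv2.imwrite("pics/c4.png",np.hstack([crop(o["top"][0],165,175,120,120),crop(o["side"][0],220,80,150,150)]))
E
```

```text
[ 0.584 -0.189 -2.367] [-0.026  0.539  0.032] 11.985861982654429 [437.243 232.146 211.878] [ 0.51   0.233  2.078 -0.55   0.569  1.178]
```

View pics/c4.png

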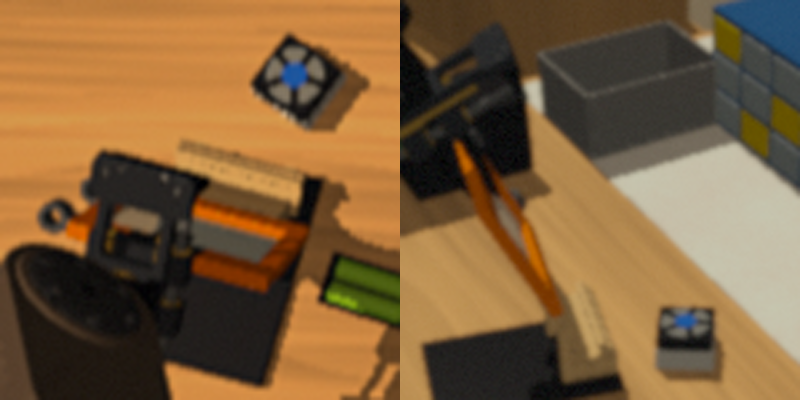

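```bash
python3 - <<'E'
from h import *
np.set_printoptions(precision=2,suppress=True)
z=np.load("top0.npz");d=z["d"]
print("jar top z90",plane("top",349,174,90),"spool",plane("top",438,187,26))
for u,v in((349,174),(349,180),(438,183)):print(bp("top",u,v,d[v,u]))
Rd=doorR(np.radians(-13.9),np.radians(25));o=np.array([511.1,212.3,45.05]);print("tcp in door at grasp",Rd.T@(np.array([473.6,223.68,133.5])-o))
rows([640,-227,232],tool_from_door(doorR(.5,0)),20,0)
E
cp pics/top4.png pics/x.png; python3 - <<'E'
import cv2;t=cv2.imread("pics/top0.png");cv2.imwrite("pics/jar.png",cv2.resize(t[160:235,330:460],(780,450),interpolation=cv2.INTER_CUBIC))
E
```

```text
jar top z90 [670.26 -92.9   90.  ] spool [ 657.92 -357.25   26.  ]
[670.72 -93.    88.51]
[653.62 -93.34  87.72]
[ 669.75 -357.19   26.85]
tcp in door at grasp [ 1.91  2.04 96.7 ]
5.4 14.3 19.9 -0.036 0.008 -0.021 0;4.9 13.7 20.5 -0.036 0.008 -0.021 0;4.5 13.0 21.0 -0.036 0.008 -0.021 0;4.1 12.4 21.5 -0.036 0.008 -0.021 0;3.7 11.7 21.9 -0.036 0.008 -0.021 0;3.2 10.9 22.4 -0.036 0.008 -0.021 0;2.9 10.2 22.8 -0.036 0.008 -0.021 0;2.5 9.4 23.2 -0.036 0.008 -0.021 0
```

View pics/jar.png

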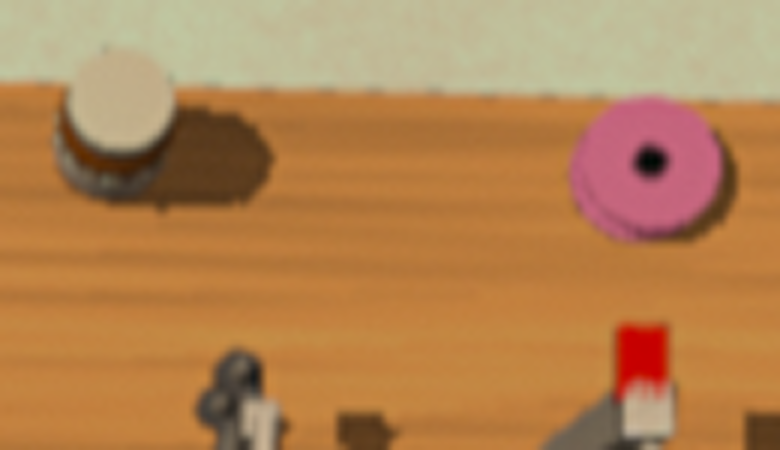

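```bash
python3 - <<'E'
from h import *
rows([440,205,265],tool_from_door(doorR(-.15,.3)),7,0)
E
```

```text
-6.4 4.4 3.6 -0.012 0.004 -0.019 0;-6.5 4.2 3.7 -0.012 0.004 -0.019 0;-6.6 4.0 3.7 -0.012 0.004 -0.019 0;-6.6 3.9 3.7 -0.012 0.004 -0.019 0;-6.7 3.7 3.7 -0.012 0.004 -0.019 0;-6.8 3.5 3.7 -0.012 0.004 -0.019 0;-6.9 3.3 3.8 -0.012 0.004 -0.019 0
```

>>> {"fn": "servo_tool", "kwargs": {
  "steps": "-5 3 2 -0.006 0.002 -0.01 0;-6.5 4 3.5 -0.012 0.004 -0.019 0;-6.5 4 3.5 -0.012 0.004 -0.019 0;-6.5 4 4 -0.012 0.004 -0.019 0;-6.5 4 6 -0.012 0.004 -0.019 0;-6.5 4 8 -0.012 0.004 -0.019 0;-6 4 11 -0.012 0.004 -0.019 0;-4 4 14 -0.02 0.004 -0.019 0"
}}

```text
t: 6.1
eef_pos: [435.5, 176.8, 261.0]
tcp_rot: [1.545, 1.3, -0.156]
ft_force: [0.5, -0.2, -1.7]
opening: 0.122
```

```bash
python3 - <<'E'
from h import *
print(st()[0]["opening"]*95.1,st()[1]);rows([640,-227,245],tool_from_door(doorR(.5,0)),20,0,20)
E
```

```text
11.578914089200557 [435.49922797 176.80078296 261.03775485]
4.3 12.1 18.7 -0.031 0.005 -0.013 0;4.1 11.5 19.1 -0.031 0.005 -0.013 0;3.8 11.0 19.4 -0.031 0.005 -0.013 0;3.6 10.4 19.8 -0.031 0.005 -0.013 0;3.4 9.8 20.1 -0.031 0.005 -0.013 0;3.2 9.2 20.4 -0.031 0.005 -0.013 0;3.0 8.6 20.7 -0.031 0.005 -0.013 0;2.8 8.0 21.0 -0.031 0.005 -0.013 0;2.6 7.4 21.3 -0.031 0.005 -0.013 0;2.4 6.7 21.5 -0.031 0.005 -0.013 0;2.2 6.1 21.7 -0.031 0.005 -0.013 0;2.0 5.4 21.9 -0.031 0.005 -0.013 0;1.8 4.8 22.1 -0.031 0.005 -0.013 0;1.7 4.1 22.2 -0.031 0.005 -0.013 0;1.5 3.4 22.3 -0.031 0.005 -0.013 0;1.4 2.8 22.4 -0.031 0.005 -0.013 0;1.3 2.1 22.5 -0.031 0.005 -0.013 0;1.1 1.4 22.6 -0.031 0.005 -0.013 0;1.0 0.7 22.6 -0.031 0.005 -0.013 0;0.9 -0.0 22.6 -0.031 0.005 -0.013 0
```

>>> {"fn": "servo_tool", "kwargs": {
  "steps": "4 12 18 -0.031 0.005 -0.013 0;4 11.5 19 -0.031 0.005 -0.013 0;4 11 19.5 -0.031 0.005 -0.013 0;3.5 10.5 20 -0.031 0.005 -0.013 0;3.5 10 20 -0.031 0.005 -0.013 0;3 9 20.5 -0.031 0.005 -0.013 0;3 8.5 20.5 -0.031 0.005 -0.013 0;3 8 21 -0.031 0.005 -0.013 0"
}}

```text
t: 6.9
eef_pos: [516.8, 9.0, 246.9]
tcp_rot: [1.434, 1.424, -0.007]
ft_force: [0.0, 0.6, -2.8]
opening: 0.125
```

```bash
python3 - <<'E'
from h import *
print(st()[0]["opening"]*95.1,st()[1]);rows([640,-227,235],tool_from_door(doorR(.5,0)),11,0,20)
E
```

```text
11.903261497843118 [516.7607489    9.03281714 246.92596676]
2.7 8.0 22.7 -0.034 0.004 -0.013 0;2.5 7.3 23.0 -0.034 0.004 -0.013 0;2.3 6.6 23.2 -0.034 0.004 -0.013 0;2.2 5.8 23.4 -0.034 0.004 -0.013 0;2.0 5.1 23.6 -0.034 0.004 -0.013 0;1.8 4.3 23.8 -0.034 0.004 -0.013 0;1.7 3.5 23.9 -0.034 0.004 -0.013 0;1.6 2.7 24.0 -0.034 0.004 -0.013 0;1.4 1.9 24.1 -0.034 0.004 -0.013 0;1.3 1.1 24.2 -0.034 0.004 -0.013 0;1.2 0.3 24.2 -0.034 0.004 -0.013 0
```

>>> {"fn": "servo_tool", "kwargs": {
  "steps": "2.5 8 22.5 -0.034 0.004 -0.013 0;2.5 7.5 23 -0.034 0.004 -0.013 0;2.5 6.5 23 -0.034 0.004 -0.013 0;2 6 23.5 -0.034 0.004 -0.013 0;2 5 23.5 -0.034 0.004 -0.013 0;2 4.5 23.5 -0.034 0.004 -0.013 0;1.5 3.5 23.5 -0.034 0.004 -0.013 0;1.5 2.5 22 -0.034 0.004 -0.013 0"
}}

```text
t: 7.7
eef_pos: [606.1, -168.0, 227.1]
tcp_rot: [1.473, 1.554, 0.312]
ft_force: [-0.1, 0.1, -1.4]
opening: 0.122
```

```bash
python3 - <<'E'
from h import *
print(st()[0]["opening"]*95.1,st()[1]);rows([640,-227,235],tool_from_door(doorR(.5,0)),4,0,20)
E
```

```text
11.624447134932007 [ 606.1430323  -168.03511621  227.10310856]
-1.9 1.9 16.9 -0.023 0.001 -0.004 0;-1.9 1.5 16.9 -0.023 0.001 -0.004 0;-1.9 1.1 17.0 -0.023 0.001 -0.004 0;-2.0 0.8 17.0 -0.023 0.001 -0.004 0
```

>>> {"fn": "servo_tool", "kwargs": {
  "steps": "-0.5 2 16 -0.023 0.001 -0.004 0;-0.5 1.5 16 -0.023 0.001 -0.004 0;-0.5 1 14 -0.023 0.001 -0.004 0;0 1 9 -0.02 0.001 -0.003 0;0 0.5 4 0 0 0 0;0 0 0 0 0 0 0;0 0 0 0 0 0 0;0 0 0 0 0 0 0"
}}

```text
t: 8.5
eef_pos: [636.5, -222.7, 219.0]
tcp_rot: [-2.507, 1.556, 2.703]
ft_force: [-0.4, -0.6, -3.0]
opening: 0.126
```

```bash
python3 - <<'E'
from h import *
np.set_printoptions(precision=3,suppress=True)
o=grab("5");s,p,R=st();print(s["ft_force"],s["moment"],p,s["joints"],"\n",R)
cv2.imwrite("pics/c5.png",np.hstack([crop(o["top"][0],340,140,120,120),crop(o["side"][0],310,180,150,150)]))
E
```

```text
[-1.1   -0.284 -2.242] [-0.122 -0.011  0.019] [ 636.531 -222.776  219.197] [-0.435  0.565  1.41   0.     1.181 -0.933] 
 [[-0.013  0.878  0.478]
 [ 0.006  0.478 -0.878]
 [-1.    -0.008 -0.012]]
```

View pics/c5.png

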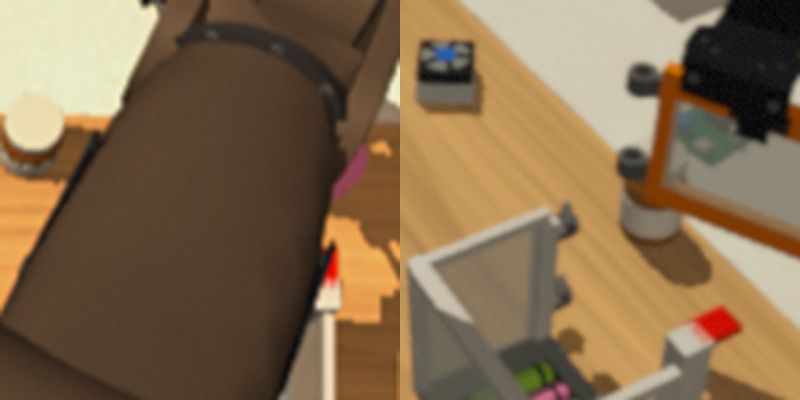

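The door is held upright in front of the bay. The arm hides the hinge from the top camera. In the side view the rings are at about (401,209) and (397,241), and the pins at about (372,258) and (370,290). I'll measure both in the side view.

```bash
python3 - <<'E'
from h import *
np.set_printoptions(precision=2,suppress=True)
z=np.load("side5.npz");s=z["p"];d=z["d"]
cv2.imwrite("pics/c5z.png",np.hstack([crop(s,385,195,60,60),crop(s,355,248,60,60)]))
# steel ring mask by depth/dark
for (a,b,c,e) in ((388,200,405,216),(384,234,404,250)):
    print(np.round(d[b:e:2,a:c]).astype(int))
m=hsv(s,(4,150,90),(18,255,255));box=np.zeros_like(m);box[195:280,395:470]=1
m*=box;v,u=np.nonzero((m>0)&(d>0));X=bp("side",u,v,d[v,u]);k=X[:,2]>80;X=X[k]
for _ in range(6):
    c=X.mean(0);V=np.linalg.svd(X-c,full_matrices=False)[2];e=(X-c)@V[2];X=X[abs(e)<4]
n=V[2]*np.sign(V[2][0]);print("door plane n",n,"yaw",np.arctan2(n[1],n[0]),"tilt",np.arcsin(n[2]),len(X),"c",c)
E
```

```text
[[1289 1286 1297 1286 1292 1287 1289 1292 1295 1286 1291 1290 1293 1288
  1292 1289 1289]
 [1286 1285 1284 1284 1281 1280 1283 1284 1286 1283 1282 1278 1283 1284
  1288 1281 1283]
 [1280 1277 1271 1280 1277 1275 1275 1279  887  885  883  885  885  887
   885  887  886]
 [1266 1269 1273 1270 1269 1272 1274  882  880  883  888  886  889  889
   889  886  881]
 [1263 1264 1266 1258 1264 1266 1258  882  875  875  876  876  893  891
   892  876  877]
 [1254 1255 1256 1259 1256 1257 1254  883  880  875  877  874  875  874
   871  874  875]
 [1249 1249 1252 1249 1247 1252  893  883  884  881  876  875  880  876
   876  878  879]
 [1239 1242 1242 1248 1240 1241 1245  887  883  885  881  880  879  881
   880  880  881]]
[[1182 1184 1183 1183 1181 1177    0 1181 1178 1179 1178 1178  943 1049
  1045 1045 1042 1044 1041 1045]
 [1177 1178 1177 1176 1176 1174 1178 1175  941  940  940  939  940  939
   940  938  939  941 1037 1039]
 [1170 1171 1170 1167 1172 1168 1169  934  935  934  941  945  943  942
   945  939  932  935  933 1032]
 [1161 1169 1163 1165 1164 1166 1165  936  932  931  928  929  930  929
   929  929  929  933  931  919]
 [1157 1162 1157 1154 1159 1157 1159  938  934  932  929  928  931  927
   929  928  932  931  929  924]
 [1150 1153 1153 1151 1153 1152 1149  944  938  939  933  930  933  932
   933  932  935  936  934  927]
 [1150 1150 1146 1146 1148 1145 1149 1148  939  938  934  938  934  934
   934  940  940  937  934  932]
 [1141 1143 1142 1139 1145 1139 1144 1139 1140 1075 1056 1054 1048 1049
  1046 1043 1036 1035  935  933]]
door plane n [ 0.88  0.48 -0.  ] yaw 0.49801149761567254 tilt -0.004937591556524646 936 c [ 624.27 -215.59  173.02]
```

View pics/c5z.png

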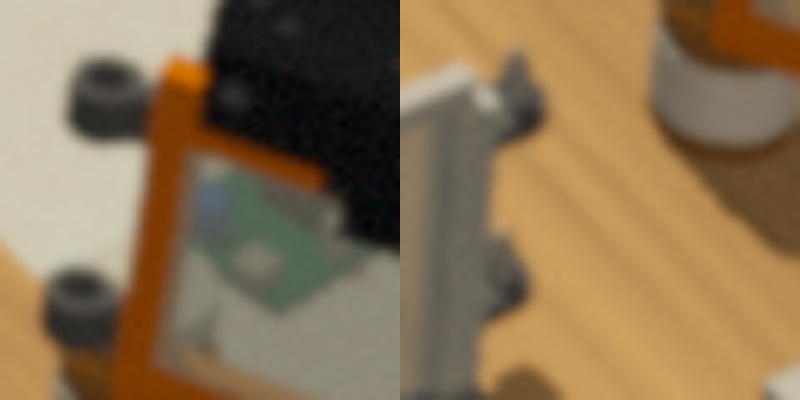

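```bash
python3 - <<'E'
from h import *
np.set_printoptions(precision=2,suppress=True)
s,p,R=st()
print("hi ring depth",bp("side",400.6,205.7,887.),"lo",bp("side",396.9,236.6,942.))
zo=p[2]-96.5
print("plane hi",plane("side",400.6,205.7,zo+118),"lo",plane("side",396.9,236.6,zo+36))
print("pin hi",plane("side",372.3,255.4,142),"lo",plane("side",369.6,282.8,60))
z=R[:,0];Rd=np.c_[R[:,1],-R[:,2],-z]
o=p-Rd@[0,2,96.5];print("pred hi",o+Rd@[0,91,118],"lo",o+Rd@[0,91,36],"\n",Rd)
for X in((528.8,-147.5,142),(528.8,-147.5,60),(529,-150,142)):print(X,proj("side",X))
# pintle depth in side
d=np.load("side5.npz")["d"]
print(np.round(d[254:272:2,366:380]).astype(int));print(np.round(d[280:298:2,364:380]).astype(int))
E
```

```text
hi ring depth [ 596.65 -141.68  235.51] lo [ 597.48 -141.1   153.68]
plane hi [ 592.16 -146.85  240.7 ] lo [ 593.7  -145.45  158.7 ]
pin hi [ 528.98 -152.37  142.  ] lo [ 528.1 -151.6   60. ]
pred hi [ 594.3  -144.72  241.72] lo [ 593.24 -144.22  159.73] 
 [[ 0.88 -0.48  0.01]
 [ 0.48  0.88 -0.01]
 [-0.01  0.01  1.  ]]
(528.8, -147.5, 142) [[370.88 254.  ]]
(528.8, -147.5, 60) [[368.81 281.47]]
(529, -150, 142) [[371.65 254.7 ]]
[[1125 1129 1124 1124 1129 1131 1127 1128 1128 1127 1126 1128 1124 1125]
 [1120 1120 1119 1123 1121  923  921  920 1120 1122 1121 1123 1120 1119]
 [1117 1118 1118 1114  925  923  923  922  922 1115 1117 1114 1118 1118]
 [ 911 1109  942  939  929  923  921  925  931  939 1108 1110 1111 1107]
 [ 910  911  907  936  930  927  929  931  935  932  936 1107 1104 1104]
 [ 905  905  903  910  930  931  931  933  929  932  927 1099 1100 1099]
 [ 908  909  909  911  928  926  928  926  928  931  933 1092 1095 1095]
 [ 909  910  913  915  924  929  929  928  934 1089 1093 1089 1089 1091]
 [ 914  916  917  919  930 1086 1085 1089 1084 1087 1083 1083 1084 1082]]
[[ 933  932  934  938  936 1063 1058 1063 1061 1056 1061 1064 1060 1058
  1059 1060]
 [ 935  940  936  940  944 1053  976 1053 1057 1054 1053 1055 1054 1058
  1054 1055]
 [ 940  941  946  946  980  978  973  975 1052 1052 1051 1047 1054 1050
  1054 1053]
 [ 944  944  947  950  976  977  978  977  996 1045 1047 1046 1047 1047
  1045 1047]
 [ 946  953  950  952  982  980  982  984  991  989  991 1042 1042 1042
  1040 1042]
 [ 954  955  956  956  988  986  987  985  987  987  985 1039 1039 1039
  1036 1034]
 [ 957  960  960  965  983  982  984  982  980  986  989 1033 1031 1030
  1033 1036]
 [ 958  965  965  964  979  981  983  983  985  988 1029 1024 1030 1025
  1025 1026]
 [ 966  964  971  973  980 1023 1024 1021 1021 1023 1019 1026 1023 1023
  1021 1025]]
```

```bash
python3 - <<'E'
from h import *
print(bp("side",372.1,255.8,922.),bp("side",369.8,283.3,976.))
rows([628,-225,151],tool_from_door(doorR(.5,0)),7,0,20)
E
```

```text
[ 530.12418425 -150.30220095  138.59649405] [ 529.52285382 -150.56812968   56.67409926]
9.8 -1.1 -0.2 -0.000 -0.002 0.001 0;9.8 -1.2 -0.2 -0.000 -0.002 0.001 0;9.8 -1.2 -0.2 -0.000 -0.002 0.001 0;9.7 -1.2 -0.2 -0.000 -0.002 0.001 0;9.7 -1.2 -0.3 -0.000 -0.002 0.001 0;9.7 -1.2 -0.3 -0.000 -0.002 0.001 0;9.7 -1.2 -0.3 -0.000 -0.002 0.001 0
```

>>> {"fn": "servo_tool", "kwargs": {
  "steps": "6 -1 0 0 -0.004 0.002 0;10 -1 0 0 -0.004 0.002 0;12 -1 0 0 -0.003 0.001 0;12 -1 0 0 -0.003 0.001 0;12 -1 0 0 0 0 0;10 -1 0 0 0 0 0;5 -1 0 0 0 0 0;0 0 0 0 0 0 0"
}}

```text
t: 9.4
eef_pos: [628.6, -225.3, 146.4]
tcp_rot: [-0.568, 1.567, -1.64]
ft_force: [-0.2, -0.8, -1.8]
opening: 0.123
```

```bash
python3 - <<'E'
from h import *
np.set_printoptions(precision=3,suppress=True)
s,p,R=st();print(s["ft_force"],p,"\n",R)
rows([573,-228.5,151],tool_from_door(doorR(.5,0)),7,0,20)
E
```

```text
[-0.195 -0.763 -1.85 ] [ 628.649 -225.324  146.414] 
 [[-0.     0.878  0.478]
 [-0.004  0.478 -0.878]
 [-1.    -0.002  0.003]]
-0.7 -7.2 -3.4 -0.000 0.000 0.000 0;-0.7 -7.2 -3.4 -0.000 0.000 0.000 0;-0.7 -7.2 -3.4 -0.000 0.000 0.000 0;-0.7 -7.2 -3.4 -0.000 0.000 0.000 0;-0.7 -7.2 -3.4 -0.000 0.000 0.000 0;-0.7 -7.2 -3.4 -0.000 0.000 0.000 0;-0.7 -7.2 -3.4 -0.000 0.000 0.000 0
```

>>> {"fn": "servo_tool", "kwargs": {
  "steps": "-1 -3 -1.5 0 0 0 0;-1 -5 -2.5 0 0 0 0;-1 -6 -3 0 0 0 0;-1 -6 -3 0 0 0 0;0 -6 -3 0 0 0 0;0 -3 -1.5 0 0 0 0;0 0 0 0 0 0 0;0 0 0 0 0 0 0"
}}

```text
t: 10.2
eef_pos: [593.6, -227.0, 153.2]
tcp_rot: [-0.005, 1.565, -1.078]
ft_force: [0.4, -0.4, -3.0]
opening: 0.126
```

```bash
python3 - <<'E'
from h import *
np.set_printoptions(precision=3,suppress=True)
o=grab("6");s,p,R=st();print(s["ft_force"],p,"\n",R)
cv2.imwrite("pics/c6.png",np.hstack([crop(o["side"][0],345,210,100,100),crop(o["top"][0],340,180,120,120)]))
E
```

```text
[ 0.873  0.313 -2.705] [ 593.753 -226.949  153.002] 
 [[ 0.003  0.878  0.478]
 [-0.005  0.478 -0.878]
 [-1.    -0.     0.006]]
```

View pics/c6.png

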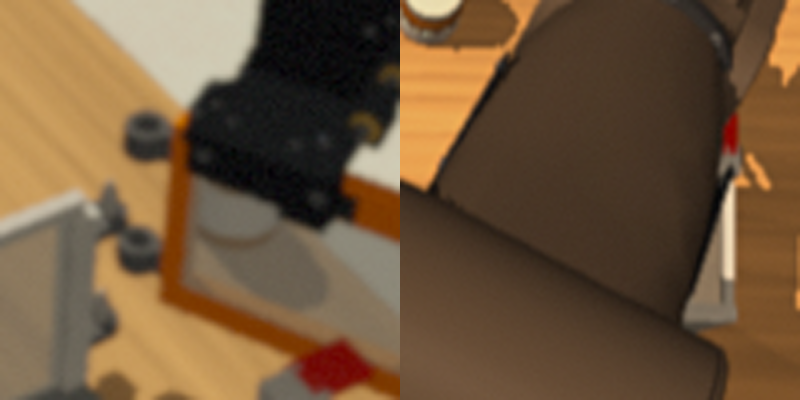

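```bash
cat > meas.py <<'E'
from h import *
import sys
np.set_printoptions(precision=2,suppress=True)
tag=sys.argv[1];s=np.load(f"side{tag}.npz")["p"]
u0,v0=int(sys.argv[2]),int(sys.argv[3])
cv2.imwrite(f"pics/m{tag}.png",np.hstack([crop(s,u0,v0,40,60,400,600)]))
E
python3 meas.py 6 360 225
```

```text
(no output)
```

View pics/m6.png

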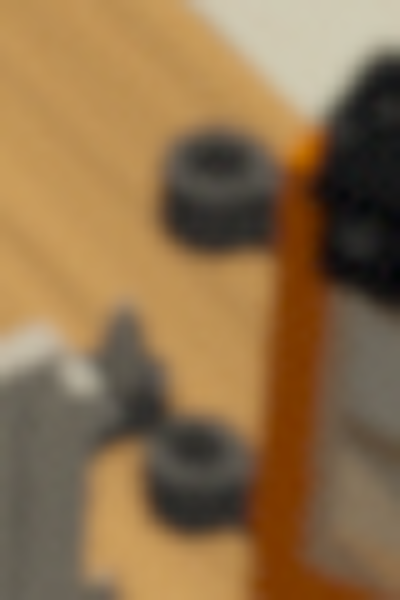

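```bash
python3 - <<'E'
from h import *
np.set_printoptions(precision=2,suppress=True)
s,p,R=st();zo=p[2]-96.5
print("hi",plane("side",381.2,240.7,zo+118),"lo",plane("side",379.3,269.3,zo+36),"pinhi",plane("side",372.05,255.,142))
Rd=np.c_[R[:,1],-R[:,2],-R[:,0]];o=p-Rd@[0,2,96.5];print("pred hi",o+Rd@[0,91,118],"lo",o+Rd@[0,91,36])
E
```

```text
hi [ 547.49 -153.33  174.5 ] lo [ 549.22 -153.79   92.5 ] pinhi [ 529.2  -151.14  142.  ]
pred hi [ 551.15 -148.66  173.95] lo [ 551.38 -149.11   91.95]
```

```bash
cat > cyl.py <<'E'
from h import *
from scipy.optimize import least_squares
def cylfit(tags,zr,xy0,r,free=True,rad=20,frac=None):
    P=[]
    for t in tags:
        z=np.load(f"side{t}.npz");d=z["d"];p=z["p"]
        c=proj("side",[*xy0,np.mean(zr)])[0].astype(int)
        v,u=np.mgrid[c[1]-20:c[1]+20,c[0]-14:c[0]+14];v=v.ravel();u=u.ravel()
        X=bp("side",u,v,d[v,u]);hs=cv2.cvtColor(p,cv2.COLOR_BGR2HSV)[v,u]
        k=(X[:,2]>zr[0])&(X[:,2]<zr[1])&(np.hypot(X[:,0]-xy0[0],X[:,1]-xy0[1])<rad)&(hs[:,1]<90)
        P.append(X[k])
    P=np.vstack(P)
    f=lambda q:np.hypot(P[:,0]-q[0],P[:,1]-q[1])-r
    s=least_squares(f,xy0,loss="soft_l1",f_scale=2);e=f(s.x)
    return s.x,len(P),np.median(abs(e))
E
python3 - <<'E'
from cyl import *
np.set_printoptions(precision=2,suppress=True)
s,p,R=st();zo=p[2]-96.5
for nm,a in(("ring hi 6",(["6"],(zo+101,zo+116),(550,-150),12)),("ring lo 6",(["6"],(zo+19,zo+34),(550,-150),12)),
 ):
    print(nm,cylfit(*a,rad=18))
zo=219.2-96.5
print("ring hi5",cylfit(["5"],(zo+101,zo+116),(594.3,-144.7),12,rad=18),"lo",cylfit(["5"],(zo+19,zo+34),(593.3,-144.3),12,rad=18))
T=["0","1","2","3","4","5"]
print("disc hi",cylfit(T,(113,119),(529,-149),11,rad=17),"disc lo",cylfit(T,(31,37),(529,-149),11,rad=17))
print("pin hi",cylfit(T,(123,132),(529,-149),5,rad=9),"pin lo",cylfit(T,(41,50),(529,-149),5,rad=9))
E
```

```text
ring hi 6 (array([ 550.85, -151.23]), 92, np.float64(1.9266539922607677))
ring lo 6 (array([ 549.2 , -150.88]), 82, np.float64(3.0782470639691697))
ring hi5 (array([ 593.45, -146.32]), 111, np.float64(1.2806519250848893)) lo (array([ 592.74, -147.44]), 85, np.float64(1.7546152124887726))
disc hi (array([ 522.91, -148.74]), 84, np.float64(2.014306752026502)) disc lo (array([ 525.75, -147.92]), 59, np.float64(1.7904571479101836))
pin hi (array([ 530.4, -149.9]), 81, np.float64(0.5815993268894477)) pin lo (array([ 530.65, -149.83]), 64, np.float64(0.7431203792826553))
```

>>> {"fn": "servo_tool", "kwargs": {
  "steps": "0 -2 -1.6 0 0 0 0;0 -4 -2.6 0 0 0 0;0 -5 -3.2 0 0 0 0;0 -3.5 -2.5 0 0 0 0;0 -1.5 -0.8 0 0 0 0;0 0 0 0 0 0 0;0 0 0 0 0 0 0;0 0 0 0 0 0 0"
}}

```text
t: 11.1
eef_pos: [573.0, -224.9, 152.7]
tcp_rot: [-0.046, 1.565, -1.118]
ft_force: [1.0, -0.2, -3.2]
opening: 0.129
```

```bash
python3 - <<'E'
from cyl import *
np.set_printoptions(precision=2,suppress=True)
o=grab("7");grab("7b");s,p,R=st();print(s["ft_force"],p,"\n",R)
Rd=np.c_[R[:,1],-R[:,2],-R[:,0]];o=p-Rd@[0,2,96.5];zo=o[2];a=o+Rd@[0,91,109];b=o+Rd@[0,91,27];print("pred",a,b)
print(cylfit(["7","7b"],(zo+101,zo+116),a[:2],12,rad=18),cylfit(["7","7b"],(zo+19,zo+34),b[:2],12,rad=18))
E
python3 meas.py 7 350 225
```

```text
[ 0.05  0.06 -3.56] [ 572.98 -224.85  152.59] 
 [[ 0.    0.88  0.48]
 [-0.01  0.48 -0.88]
 [-1.   -0.    0.01]]
pred [ 530.38 -146.63  164.58] [ 530.57 -147.06   82.58]
(array([ 530.47, -149.12]), 192, np.float64(2.3821326428902205)) (array([ 524.34, -147.53]), 120, np.float64(1.5671794388286209))
```

View pics/m7.png

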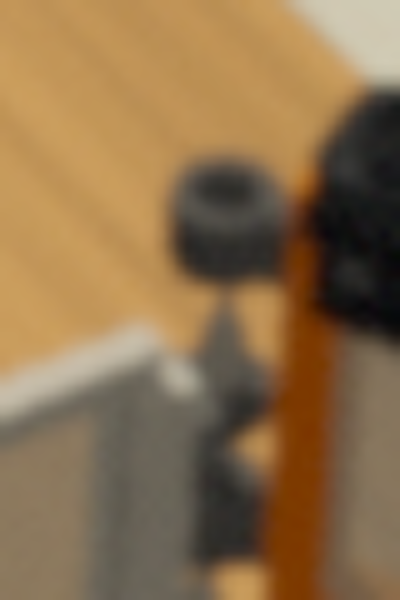

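```bash
python3 - <<'E'
from h import *
np.set_printoptions(precision=2,suppress=True)
f=lambda x,y:(350+x/10-.45,225+y/10-.45)
for tip in((225,299),(225,303)):
    X=plane("side",*f(*tip),142);q=proj("side",[X[0],X[1],174.1])[0];print(X,q,"crop",(q[0]-350+.45)*10,(q[1]-225+.45)*10)
print(plane("side",*f(228,190),174.1))
E
```

```text
[ 530.11 -149.8   142.  ] [372.96 242.79] crop 234.08438752611357 182.39393224764837
[ 529.45 -150.78  142.  ] [372.96 243.19] crop 234.09325928487203 186.37499666957052
[ 527.81 -151.05  174.1 ]
```

```bash
python3 - <<'E'
from h import *
np.set_printoptions(precision=4,suppress=True)
print(delta(np.array([574.5,-224.3,136.5]),tool_from_door(doorR(.5,0)))[:2])
E
```

```text
(array([16.0922,  1.6089,  0.1487]), array([-0.0013,  0.0058,  0.0004]))
```

>>> {"fn": "servo_tool", "kwargs": {
  "steps": "0 0.8 0.1 0 0.003 0 0;0 0.8 0 0 0.003 0 0;2 0 0 0 0 0 0;2.5 0 0 0 0 0 0;2.5 0 0 0 0 0 0;2.5 0 0 0 0 0 0;1 0 0 0 0 0 0;0 0 0 0 0 0 0"
}}

```text
t: 12.1
eef_pos: [574.6, -224.0, 140.7]
tcp_rot: [-2.619, 1.569, 2.592]
ft_force: [0.9, -0.2, -2.3]
opening: 0.122
```

```bash
python3 - <<'E'
from h import *
np.set_printoptions(precision=3,suppress=True)
o=grab("8");s,p,R=st();print(s["ft_force"],s["moment"],p,"\n",R)
E
python3 meas.py 8 350 225
```

```text
[-0.06   0.432 -1.15 ] [-0.091  0.014  0.009] [ 574.647 -224.06   140.903] 
 [[-0.001  0.878  0.478]
 [ 0.001  0.478 -0.878]
 [-1.    -0.001 -0.001]]
```

View pics/m8.png

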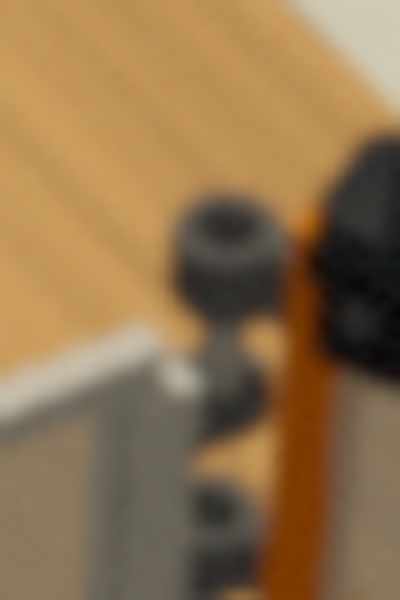

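>>> {"fn": "servo_tool", "kwargs": {
  "steps": "1.5 0 0 0 0 0 0;2 0 0 0 0 0 0;2 0 0 0 0 0 0;2 0 0 0 0 0 0;1 0 0 0 0 0 0;0 0 0 0 0 0 0;0 0 0 0 0 0 0;0 0 0 0 0 0 0"
}}

```text
t: 13.0
eef_pos: [574.5, -224.8, 132.3]
tcp_rot: [-1.405, 1.57, -2.476]
ft_force: [-0.9, -0.9, -1.6]
opening: 0.123
```

```bash
python3 - <<'E'
from h import *
np.set_printoptions(precision=3,suppress=True)
o=grab("9");s,p,R=st();print(s["ft_force"],s["moment"],p,"\n",R)
E
python3 meas.py 9 350 225
```

```text
[-1.853 -0.826 -1.456] [-0.236  0.226  0.113] [ 574.508 -224.746  132.356] 
 [[-0.001  0.878  0.479]
 [-0.001  0.479 -0.878]
 [-1.    -0.001  0.   ]]
```

View pics/m9.png

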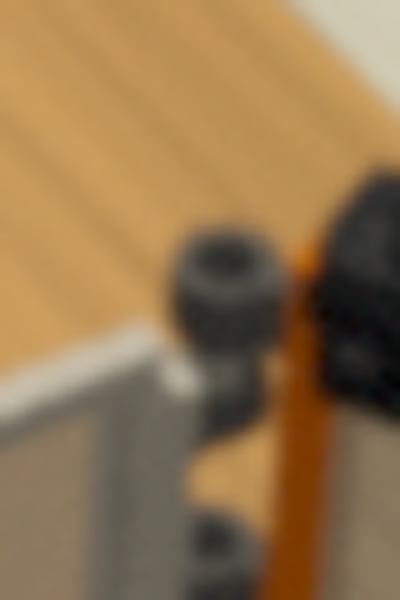

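>>> {"fn": "servo_tool", "kwargs": {
  "steps": "1 0 0 0 0 0 0;1.5 0 0 0 0 0 0;1.5 0 0 0 0 0 0;1 0 0 0 0 0 0;0 0 0 0 0 0 0;0 0 0 0 0 0 0;0 0 0 0 0 0 0;0 0 0 0 0 0 0"
}}

```text
t: 13.9
eef_pos: [574.4, -225.3, 126.9]
tcp_rot: [-1.025, 1.569, -2.096]
ft_force: [-0.7, -2.6, -2.1]
opening: 0.127
```

```bash
python3 - <<'E'
from h import *
np.set_printoptions(precision=3,suppress=True)
s,p,R=st();print(s["ft_force"],s["moment"],p,"\n",R)
E
```

```text
[-0.741 -2.628 -2.084] [-0.402  0.35   0.21 ] [ 574.431 -225.267  126.905] 
 [[-0.001  0.878  0.479]
 [-0.002  0.479 -0.878]
 [-1.    -0.002  0.001]]
```

>>> {"fn": "servo_tool", "kwargs": {
  "steps": "0 -0.5 0.4 0 0 0 0;0 -0.3 0.3 0 0 0 0;1.2 0 0 0 0 0 0;1.5 0 0 0 0 0 0;1.5 0 0 0 0 0 0;1 0 0 0 0 0 0;0 0 0 0 0 0 0;0 0 0 0 0 0 0"
}}

```text
t: 14.7
eef_pos: [574.2, -225.5, 120.8]
tcp_rot: [-1.915, 1.57, -2.986]
ft_force: [-0.3, -0.2, -2.1]
opening: 0.124
```

```bash
python3 - <<'E'
from h import *
np.set_printoptions(precision=3,suppress=True)
o=grab("10");s,p,R=st();print(s["ft_force"],s["moment"],p,"\n",R)
E
python3 meas.py 10 350 225
```

```text
[-0.168 -1.43  -2.652] [-0.263  0.111  0.065] [ 574.158 -225.527  120.898] 
 [[-0.001  0.878  0.479]
 [-0.     0.479 -0.878]
 [-1.    -0.001 -0.   ]]
```

View pics/m10.png

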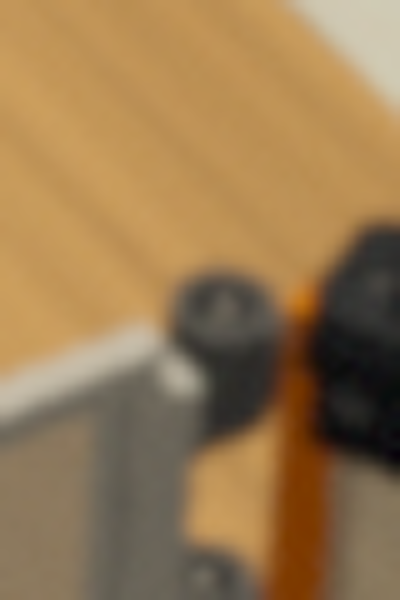

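Both pin tips now show inside the ring holes. I'll lower the last few millimetres gently.

>>> {"fn": "servo_tool", "kwargs": {
  "steps": "0 -0.3 0.2 0 0 0 0;0.8 0 0 0 0 0 0;0.8 0 0 0 0 0 0;0.8 0 0 0 0 0 0;0.8 0 0 0 0 0 0;0.4 0 0 0 0 0 0;0 0 0 0 0 0 0;0 0 0 0 0 0 0"
}}

```text
t: 15.6
eef_pos: [574.3, -225.8, 118.1]
tcp_rot: [0.272, 1.57, -0.8]
ft_force: [-0.5, 0.2, -0.1]
opening: 0.123
```

```bash
python3 - <<'E'
from h import *
np.set_printoptions(precision=3,suppress=True)
s,p,R=st();print(s["ft_force"],s["moment"],p)
E
```

```text
[-0.522  0.226 -0.095] [0.    0.217 0.055] [ 574.302 -225.827  118.09 ]
```

>>> {"fn": "servo_tool", "kwargs": {
  "steps": "0.5 0 0 0 0 0 0;0.5 0 0 0 0 0 0;0.5 0 0 0 0 0 0;0.5 0 0 0 0 0 0;0.5 0 0 0 0 0 0;0 0 0 0 0 0 0;0 0 0 0 0 0 0;0 0 0 0 0 0 0"
}}

```text
t: 16.4
eef_pos: [575.0, -226.8, 117.1]
tcp_rot: [0.324, 1.567, -0.747]
ft_force: [-1.3, -0.8, 3.2]
opening: 0.122
```

```bash
python3 - <<'E'
from h import *
np.set_printoptions(precision=3,suppress=True)
o=grab("11");s,p,R=st();print(s["ft_force"],s["moment"],p,"\n",R)
cv2.imwrite("pics/c11.png",np.hstack([crop(o["side"][0],320,230,120,120),crop(o["side"][0],350,240,40,60,400,600)[:400]]))
E
```

```text
[-0.62  -0.936  2.517] [0.041 0.41  0.127] [ 575.012 -226.822  117.082] 
 [[ 0.003  0.878  0.479]
 [-0.003  0.479 -0.878]
 [-1.     0.001  0.004]]
```

View pics/c11.png

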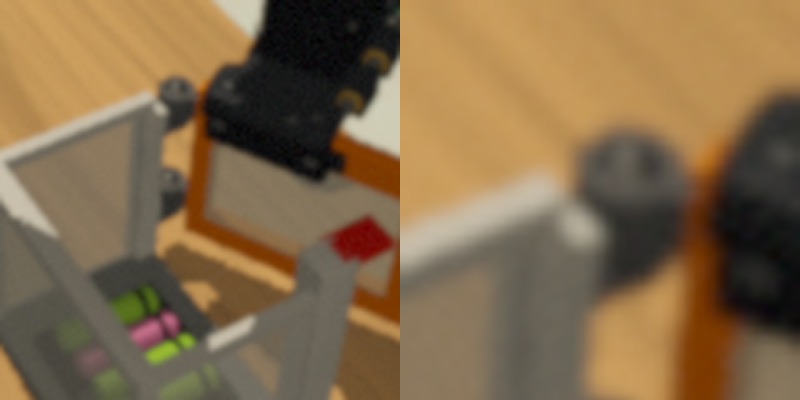

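Seated: the force changed from −2.5 to +3 N at z 117, near the 116.5 expected for home. Now I'll swing it about the hinge.

>>> {"fn": "servo_tool", "kwargs": {
  "steps": "-0.3 -1.3 0 0.015 0 0 0;0 -2.2 0 0.025 0 0 0;0 -2.6 0 0.03 0 0 0;0 -2.6 0 0.03 0 0 0;0 -2.6 0 0.03 0 0 0;0 -2.6 0 0.03 0 0 0;0 -2.6 0 0.03 0 0 0;0 -1.3 0 0.015 0 0 0"
}}

```text
t: 17.3
eef_pos: [556.8, -234.7, 117.1]
tcp_rot: [0.336, 1.567, -0.959]
ft_force: [-1.9, -1.0, 2.6]
opening: 0.127
```

```bash
python3 - <<'E'
from h import *
np.set_printoptions(precision=3,suppress=True)
o=grab("12");s,p,R=st();print(s["ft_force"],s["moment"],p,"yaw",np.arctan2(R[1,1],R[0,1]),"\n",R)
ey=-R[:,2];print("hinge est",p+89*ey)
cv2.imwrite("pics/c12.png",np.hstack([crop(o["side"][0],320,230,120,120),crop(o["side"][0],350,240,40,60,400,600)[:400]]))
E
```

```text
[-1.521 -1.431  1.904] [-0.046  0.417  0.176] [ 556.899 -234.627  117.101] yaw 0.2778222254303325 
 [[ 0.002  0.962  0.274]
 [-0.003  0.274 -0.962]
 [-1.     0.001  0.003]]
hinge est [ 532.49  -149.04   116.811]
```

View pics/c12.png

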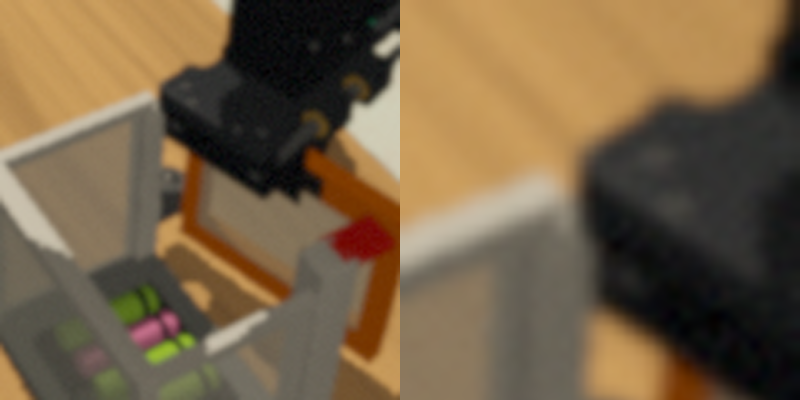

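>>> {"fn": "servo_tool", "kwargs": {
  "steps": "0 -1.3 0 0.015 0 0 0;0 -2.2 0 0.025 0 0 0;0 -2.6 0 0.03 0 0 0;0 -2.6 0 0.03 0 0 0;0 -2.6 0 0.03 0 0 0;0 -2.6 0 0.03 0 0 0;0 -2.2 0 0.025 0 0 0;0 -1.5 0 0.017 0 0 0"
}}

```text
t: 18.2
eef_pos: [537.9, -238.2, 117.1]
tcp_rot: [0.311, 1.567, -1.2]
ft_force: [-2.1, -2.0, 3.8]
opening: 0.128
```

```bash
python3 - <<'E'
from h import *
np.set_printoptions(precision=3,suppress=True)
o=grab("13");s,p,R=st();print(s["ft_force"],s["moment"],p,"yaw",np.arctan2(R[1,1],R[0,1]),"\n",R)
ey=-R[:,2];print("hinge est",p+89*ey)
cv2.imwrite("pics/c13.png",np.hstack([crop(o["side"][0],320,230,120,120),crop(o["top"][0],350,180,110,110)]))
E
```

```text
[-2.411 -1.379  2.623] [-0.163  0.622  0.239] [ 537.923 -238.174  117.101] yaw 0.06047095979036307 
 [[ 0.001  0.998  0.06 ]
 [-0.003  0.06  -0.998]
 [-1.     0.001  0.003]]
hinge est [ 532.545 -149.337  116.822]
```

View pics/c13.png

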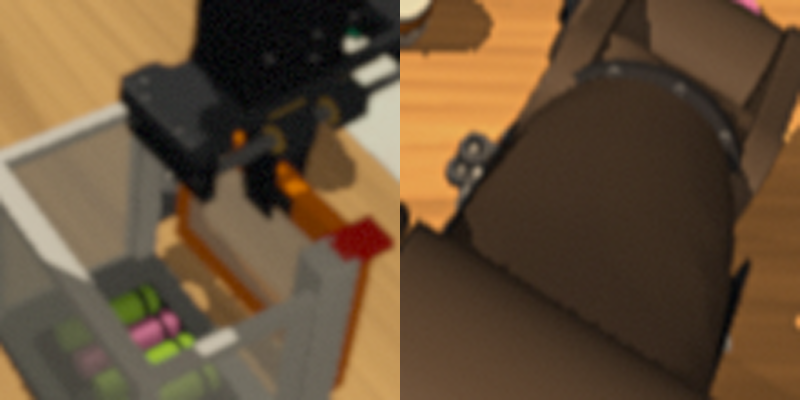

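>>> {"fn": "servo_tool", "kwargs": {
  "steps": "0 -0.9 0.1 0.01 0 0 0;0 -1 0 0.012 0 0 0;0 -1 0 0.012 0 0 0;0 -1 0 0.012 0 0 0;0 -0.7 0 0.008 0 0 0;0 0 0 0 0 0 0;0 0 0 0 0 0 0;0 0 0 0 0 0 0"
}}

```text
t: 19.1
eef_pos: [532.9, -238.4, 117.1]
tcp_rot: [0.227, 1.568, -1.341]
ft_force: [-2.7, -2.1, 3.1]
opening: 0.125
```

```bash
python3 - <<'E'
from h import *
np.set_printoptions(precision=3,suppress=True)
o=grab("14");s,p,R=st();print(s["ft_force"],s["moment"],p,"yaw",np.arctan2(R[1,1],R[0,1]))
ey=-R[:,2];print("hinge est",p+89*ey)
cv2.imwrite("pics/c14.png",np.hstack([crop(o["side"][0],370,270,70,70)]))
E
```

```text
[-3.531 -1.598  3.665] [-0.187  0.679  0.344] [ 532.91  -238.436  117.071] yaw 0.0028799131742188035
hinge est [ 532.654 -149.437  116.789]
```

View pics/c14.png

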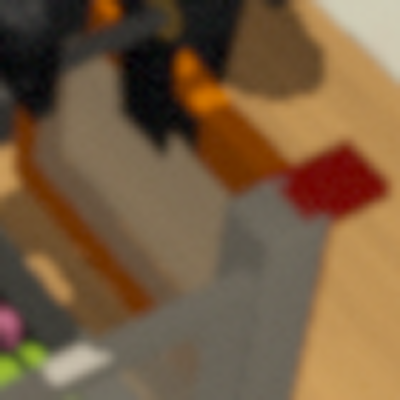

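>>> {"fn": "servo_tool", "kwargs": {
  "steps": "0 -1.3 0.2 0.008 0 0 0;0 -1 0.1 0.008 0 0 0;0 -0.8 0 0.008 0 0 0;0 -0.8 0 0.008 0 0 0;0 0 0 0 0 0 0;0 0 0 0 0 0 0;0 0 0 0 0 0 0;0 0 0 0 0 0 0"
}}

```text
t: 20.0
eef_pos: [530.2, -238.5, 117.1]
tcp_rot: [0.798, 1.566, -0.804]
ft_force: [1.3, -0.4, 2.1]
opening: 0.124
```

```bash
python3 - <<'E'
from h import *
np.set_printoptions(precision=3,suppress=True)
s,p,R=st();print(s["ft_force"],s["moment"],p,"yaw",np.arctan2(R[1,1],R[0,1]))
ey=-R[:,2];print("hinge est",p+89*ey)
E
```

```text
[ 1.261 -0.445  2.108] [-0.052  0.132  0.435] [ 530.213 -238.519  117.103] yaw -0.03119240720437467
hinge est [ 532.99  -149.563  116.777]
```

>>> {"fn": "servo_tool", "kwargs": {
  "steps": "0 -0.7 0 0 0 0 0;0 -0.7 0 0 0 0 0;0 -0.7 0 0 0 0 0;0 -0.7 0 0 0 0 0;0 0 0 0 0 0 0;0 0 0 0 0 0 0;0 0 0 0 0 0 0;0 0 0 0 0 0 0"
}}

```text
t: 20.8
eef_pos: [530.0, -238.5, 117.1]
tcp_rot: [1.115, 1.56, -0.487]
ft_force: [2.1, -0.2, -0.6]
opening: 0.123
```

```bash
python3 - <<'E'
from h import *
np.set_printoptions(precision=3,suppress=True)
o=grab("15");s,p,R=st();print(s["ft_force"],s["moment"],p,"yaw",np.arctan2(R[1,1],R[0,1]))
ey=-R[:,2];print("hinge est",p+89*ey)
cv2.imwrite("pics/c15.png",np.hstack([crop(o["side"][0],370,270,70,70),crop(o["top"][0],350,180,110,110)]))
E
```

```text
[ 1.401 -0.94   0.9  ] [ 0.044 -0.088  0.525] [ 530.061 -238.54   117.148] yaw -0.030845884177423556
hinge est [ 532.81  -149.583  116.718]
```

View pics/c15.png

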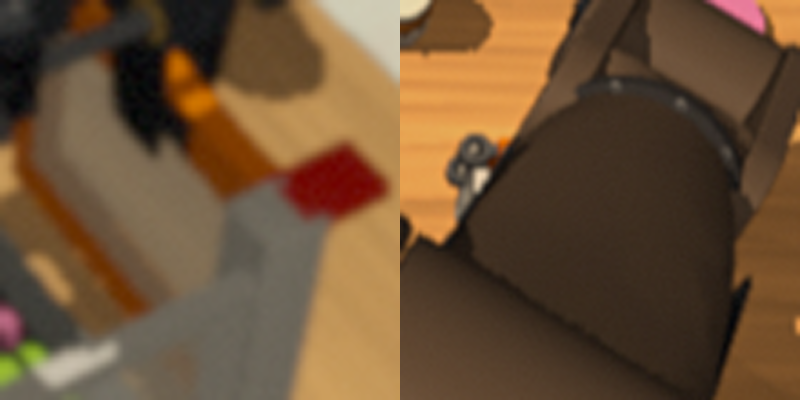

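>>> {"fn": "servo_tool", "kwargs": {
  "steps": "0 -2 0 0 0 0 0;0 -2 0 0 0 0 0;0 -2 0 0 0 0 0;0 -2 0 0 0 0 0;0 -2 0 0 0 0 0;0 0 0 0 0 0 0;0 0 0 0 0 0 0;0 0 0 0 0 0 0"
}}

```text
t: 21.7
eef_pos: [529.7, -238.4, 117.3]
tcp_rot: [1.309, 1.538, -0.294]
ft_force: [4.0, 0.1, 0.4]
opening: 0.13
```

```bash
python3 - <<'E'
from cyl import *
np.set_printoptions(precision=3,suppress=True)
o=grab("16");s,p,R=st();print(s["ft_force"],s["moment"],p,"yaw",np.arctan2(R[1,1],R[0,1]))
p_,d=o["side"]
m=hsv(p_,(4,150,60),(18,255,255));box=np.zeros_like(m);box[270:340,365:430]=1
m*=box;v,u=np.nonzero((m>0)&(d>0));X=bp("side",u,v,d[v,u]);k=(X[:,2]>25)&(X[:,2]<155)&(abs(X[:,0]-530)<20);X=X[k]
print(len(X))
for _ in range(6):
    c=X.mean(0);V=np.linalg.svd(X-c,full_matrices=False)[2];e=(X-c)@V[2];X=X[abs(e)<3]
n=V[2]*np.sign(V[2][0]);print("door plane n",n,len(X),c)
E
```

```text
[ 2.259 -0.752 -0.146] [ 0.069 -0.106  0.531] [ 529.688 -238.411  117.289] yaw -0.0318269109049304
410
door plane n [1.    0.002 0.008] 223 [ 525.214 -226.528   76.317]
```

>>> {"fn": "servo_tool", "kwargs": {
  "steps": "0 0 0 0 0 0 14;0 0 0 0 0 0 18;0 0 0 0 0 0 25;0 0 0 0 0 0 32;0 0 0 0 0 0 40;0 0 0 0 0 0 40;0 0 0 0 0 0 40;0 0 0 0 0 0 40"
}}

```text
t: 22.6
eef_pos: [528.3, -238.0, 116.8]
tcp_rot: [1.348, 1.541, -0.258]
ft_force: [0.3, 0.5, 0.3]
opening: 0.415
```

```bash
python3 - <<'E'
from h import *
np.set_printoptions(precision=3,suppress=True)
o=grab("17");s,p,R=st();print(s["ft_force"],s["moment"],p,s["opening"]*95,"\n",R)
cv2.imwrite("pics/c17.png",np.hstack([crop(o["side"][0],340,240,100,100),crop(o["top"][0],350,180,110,110)]))
E
```

```text
[0.941 0.014 0.183] [-0.11   0.098  0.02 ] [ 528.36  -237.988  116.791] 39.71771719961352 
 [[ 0.029  0.999 -0.035]
 [-0.008 -0.035 -0.999]
 [-1.     0.029  0.007]]
```

View pics/c17.png

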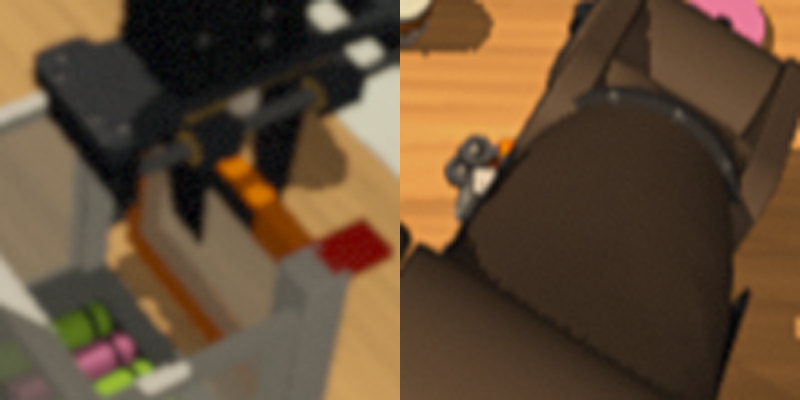

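>>> {"fn": "servo_tool", "kwargs": {
  "steps": "-4 0 0 0 0 0 40;-8 0 0 0 0 0 40;-14 0 0 0 0 0 40;-18 0 0 0 0 0 40;-20 0 0 0 0 0 40;-25 0 0 0 0 0 40;-25 0 0 0 0 0 40;-10 0 0 0 0 0 40"
}}

```text
t: 23.5
eef_pos: [524.0, -236.7, 247.9]
tcp_rot: [1.357, 1.542, -0.249]
ft_force: [0.5, -0.0, -0.0]
opening: 0.42
```

```bash
python3 - <<'E'
from h import *
np.set_printoptions(precision=3,suppress=True)
o=grab("18");s,p,R=st();print(s["ft_force"],s["moment"],p,s["opening"]*95,s["joints"])
cv2.imwrite("pics/c18.png",np.hstack([crop(o["side"][0],340,240,100,100),crop(o["top"][0],350,180,110,110)]))
E
```

```text
[-0.329  0.32  -0.216] [-0.054  0.122 -0.011] [ 523.952 -236.605  246.737] 39.969925065958364 [-0.543  0.377  1.662  0.01   1.076 -0.513]
```

View pics/c18.png

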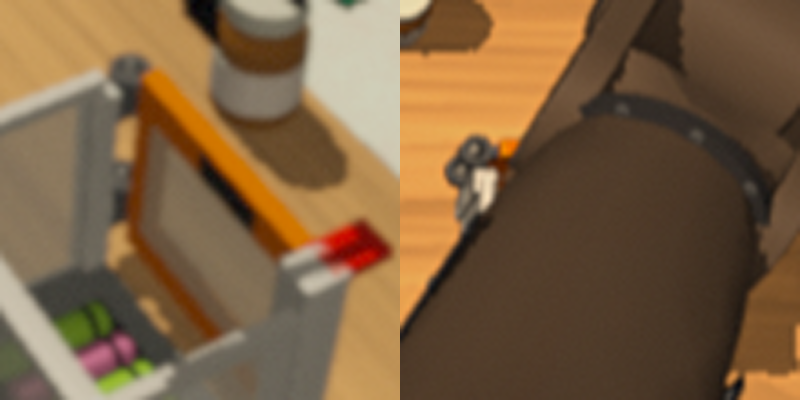

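>>> {"fn": "servo_tool", "kwargs": {
  "steps": "-10 0 -20 0 0 0 40;-10 0 -35 0 0 0 40;-5 0 -40 0 0 0 40;0 0 -40 0 0 0 40;0 0 -40 0 0 0 40;0 0 -40 0 0 0 40;0 0 -40 0 0 0 40;0 0 -25 0 0 0 40"
}}

```text
t: 24.4
eef_pos: [530.6, 50.7, 260.8]
tcp_rot: [1.366, 1.556, -0.247]
ft_force: [0.7, -0.5, -0.2]
opening: 0.422
```

```bash
python3 - <<'E'
from cyl import *
np.set_printoptions(precision=3,suppress=True)
o=grab("19");s,p,R=st();print(p)
cv2.imwrite("pics/c19.png",np.hstack([crop(o["side"][0],340,240,100,100),crop(o["top"][0],355,195,95,95)]))
p_,d=o["top"]
m=hsv(p_,(4,150,90),(18,255,255));box=np.zeros_like(m);box[200:245,365:445]=1;m*=box
v,u=np.nonzero((m>0)&(d>0));X=bp("top",u,v,d[v,u]);k=X[:,2]>100;X=X[k];print("top edge z",np.median(X[:,2]),len(X),"slope",np.polyfit(X[:,1],X[:,0],1),X.min(0),X.max(0))
for y0,y1 in((-190,-170),(-230,-210),(-270,-250),(-300,-290)):
    q=X[(X[:,1]>y0)&(X[:,1]<y1)];print(y0,np.median(q,0) if len(q) else None)
p_,d=o["side"]
for nm,xy,zz in(("hi",(530.5,-150),138),("lo",(530.5,-150),56)):
    c=np.round(proj("side",[*xy,zz])[0]).astype(int);print(nm,c);P=bp("side",*np.meshgrid(np.arange(c[0]-4,c[0]+5),np.arange(c[1]-2,c[1]+3)),d[c[1]-2:c[1]+3,c[0]-4:c[0]+5]);print(P[...,2].round())
E
```

```text
[530.626  50.975 260.701]
top edge z 147.86519344366553 307 slope [ -0.017 523.961] [ 514.263 -327.386  135.672] [ 546.283 -142.326  172.796]
-190 [ 527.197 -180.121  149.012]
-230 [ 527.154 -219.169  147.553]
-270 [ 527.622 -261.33   146.977]
-300 [ 525.701 -295.602  144.967]
hi [372 256]
[[140. 136. 137. 138. 138. 137. 138. 137. 137.]
 [137. 139. 138. 138. 143. 142. 136. 139. 139.]
 [137. 139. 133. 140. 139. 138. 136. 136. 136.]
 [139. 137. 135. 135. 137. 135. 133. 136. 139.]
 [137. 136. 133. 135. 138. 136. 134. 137. 148.]]
lo [370 283]
[[91. 87. 86. 56. 56. 55. 57. 83. 83.]
 [86. 86. 83. 53. 60. 53. 52. 80. 86.]
 [83. 79. 79. 54. 60. 56. 53. 76. 81.]
 [78. 77. 50. 56. 57. 57. 48. 75. 79.]
 [76. 74. 54. 55. 55. 51. 67. 71. 75.]]
```

View pics/c19.png

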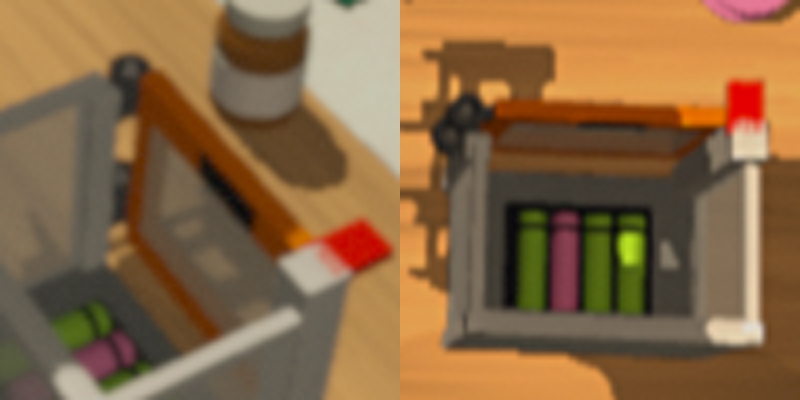

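```bash
python3 - <<'E'
from h import *
z=np.load("top19.npz");p=z["p"]
# door outer top edge: per-column first orange-ish row, between u=382..424
H=cv2.cvtColor(p,cv2.COLOR_BGR2HSV).astype(int)
L=cv2.GaussianBlur(p,(3,3),0).astype(float)
def edge(u,v0,v1,f):
    c=f(L[v0:v1,u]);g=np.abs(np.diff(c));i=g.argmax()
    if 0<i<len(g)-1: i=i+.5*(g[i-1]-g[i+1])/(g[i-1]-2*g[i]+g[i+1])
    return v0+i+.5
P=np.array([plane("top",u,edge(u,214,224,lambda c:c[:,0]),150)[:2] for u in range(382,420)])
a=np.polyfit(P[:,1],P[:,0],1);r=P[:,0]-np.polyval(a,P[:,1]);k=abs(r)<1.5;a=np.polyfit(P[k,1],P[k,0],1);print("door edge dx/dy",a[0],"x at -148,-313",np.polyval(a,[-148,-313]),k.sum(),r.std())
z0=np.load("top0.npz")["p"];L=cv2.GaussianBlur(z0,(3,3),0).astype(float)
P=np.array([plane("top",u,edge(u,264,274,lambda c:c.sum(1)),150)[:2] for u in range(378,436)])
a=np.polyfit(P[:,1],P[:,0],1);r=P[:,0]-np.polyval(a,P[:,1]);k=abs(r)<1.5;a=np.polyfit(P[k,1],P[k,0],1);print("bay back inner dx/dy",a[0],k.sum(),r.std(),P[::10])
E
```

```text
door edge dx/dy 0.01888062021719754 x at -148,-313 [535.26582478 532.15052245] 38 0.24908607029947083
bay back inner dx/dy 0.014565904738828376 56 0.6100840472598267 [[ 403.83007396 -167.81925305]
 [ 402.97892335 -193.47121669]
 [ 403.1783458  -219.10783158]
 [ 400.30004197 -244.72562748]
 [ 402.24200336 -270.34769419]
 [ 401.78531502 -295.94874928]]
```

View pics/top19.png

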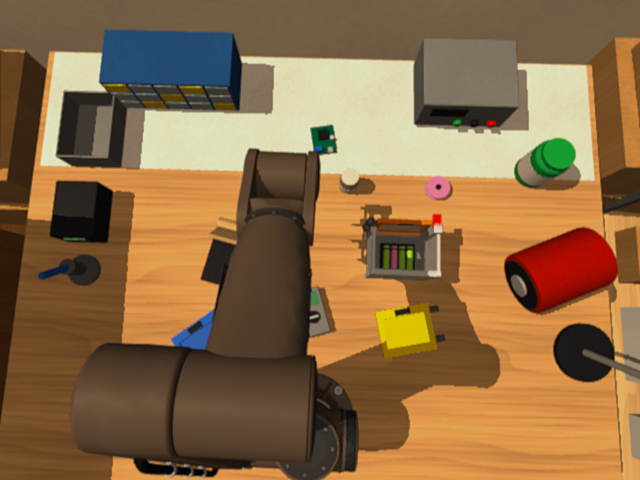

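The door hangs shut at (402,222) with its free corner under the red keeper at (437,220). The jar at (349,180), the spool at (438,188) and the board are where they were, so I'm handing in.

```bash
python3 -c "
from cell import order
print(order.job_done())"
```

```text
the job is handed in; nothing more can be done
None
```

The orange-framed door is hung on the bay's two pintles, swung shut against the frame and released. I handed the job in at about 24.5 s.

I gripped the door by its rubber patch, drew it off the easel along its own z and brought it in at 0.5 rad ajar. It went down over both pins together, and I then turned it shut about the hinge until the jamb stopped it. The forces I read between moves stayed under about 5 N.

Last checks, taken with the arm clear of the bay:
- **Seating:** the ring tops measured about 138 and 56 mm above the bench, which is fully home. The pin tips showed inside both holes as the door went down.
- **Shut:** the door's line differs from the bay's by about 0.004 rad, and its free corner sits under the red keeper.
- **Bystanders:** the jar, spool, board and yellow look-alike are where they were. The arm hid the fan, the cell holder and part of the blue look-alike in that last picture. I did not check those again, though nothing had touched them.

Two readings disagreed:
- **Hinge position:** separate estimates differed by up to 4 mm along the side camera's view. I settled it by comparing rings and pins in the image and by the light contact force while lowering.
- **Gripper angle:** just before release the gripper was turned about 0.03 rad from the door. The door stayed shut when I let go.

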